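# Put a sample vial in the colorimeter

## Task

Press the orange thumb latch of the bench colorimeter with a fingertip so that its smoked lid springs fully open, stand the red-capped sample vial from the blue rack all the way down in the meter's well, then push the lid down until it snaps shut and stays shut. Feel for the latch and the snap and do not force the plastic parts or ram the vial; leave the other vials, the beaker and the bottle where they are.

Things in the scene. Friction and masses are not known exactly. Their poses are not given: they have to be found in the camera images.
- meter: Bench colorimeter, fixed: white and grey body 126 (x) x 130 (y) x 70 mm high with a flat deck on top at 70 mm. Origin: centre of the underside; x points from the front (thumb latch) to the back (hinge), z up. A grey toe 18 mm high reaches 56 mm out in front, under the thumb pad. The vial well opens in the deck 5 mm in front of the centre.
- well (a point): Centre of the mouth of the vial well, in the deck's surface: round, 27.4 mm across with a 2 mm chamfer, 40 mm deep. A seated vial stands 34 mm proud of the deck, with its mid-point 3 mm below this point.
- hinge (a point): Smoked clear lid: shell open underneath, 120 mm from hinge to front wall, 110 mm wide, flat roof 42 mm above the deck when shut, walls 4 mm, 120 g. Point: middle of the lid's hinge line, which runs along the meter's y at deck height, 60 mm behind the meter's centre.
- lid (a joint): Lid angle: 0 shut, 1.5 rad fully open (stop). A spring swings it open in about a second once unlatched and holds it open with 1 to 2 N at its front edge. Shut and latched it rests within 0.01 rad of 0, on rubber buffers that give 3.5 mm at 17 N before a hard stop. It stays shut only if latched, and cannot shut over a vial that is not fully down.
- patch (a point): Centre of the dark press patch on the outside of the lid's roof (moves with the lid), 98 mm from the hinge line and 42 mm above the deck when shut. From about 0.1 rad down the lid's front bar rides on the latch hook: there a push of about 6 to 12 N here carries it past the hook and it snaps in. The lid can take 30 N.
- latch: Latch rocker on the meter's front: origin on its pivot, 66 mm in front of the meter's centre and 55 mm up. Steel hook above the pivot (top 92 mm above the meter's underside, never farther than 77 mm in front of its centre at rest), orange thumb pad on an arm in front. Pressing the pad down swings the hook forward off the lid. It can take 25 N.
- button (a point): Nominal centre of the thumb pad's top at rest, fixed to the meter: 98 mm in front of its centre, 59.5 mm up. The pad, 30 (x) x 34 (y) x 7 mm, sits on a set-screw: its true top is up to 6 mm higher or lower on each meter. The latch lets go after 6 to 7 mm of travel at about 2 N; a stiff rubber stop (about 9 N/mm) follows at about 7.5 mm.
- rack: Blue plastic rack, fixed, 170 (x) x 56 (y) x 34 mm high, with three holes 28 mm deep in a row along its x, 56 mm apart. Origin: centre of the underside.
- vial_mid (a point): Sample vial to be measured: amber glass with a red cap, 25 mm diameter, 74 mm tall (the cap is the top 20 mm), about 45 g. Point: its centre, half-way up; z along its axis. It stands upright in one of the rack's holes, about 46 mm of it above the rack's top.
- spare_a_mid (a point): Spare vial with a white cap, same size, in another hole of the rack. Point: its centre, half-way up. Leave alone.
- spare_b_mid (a point): Second spare vial with a white cap, same size, in another hole of the rack. Point: its centre. Leave alone.
- beaker: Loose glass beaker, 64 mm across, 80 mm tall. Origin: centre of its underside. Leave alone.
- reagent: Loose amber bottle with a yellow cap, 56 mm across, 120 mm tall. Origin: centre of its underside. Leave alone.
- vial: The same vial; origin: centre of its underside.
Not all that is in view belongs to the job. There is more than one size of the meter; the one meant has the size given above. What is shaped like the vial but green is not meant.

How it is judged:
On the way, in this order (a step that is already met when the one before it is completed fails the run):
1. the latch lets go and the lid springs open (value of joint lid above 1.4 rad), for 0.2 s.
2. the red-capped vial stands fully down in the well (horizontal distance between vial_mid and well below 0.004 m and z of vial_mid in the frame of meter below 0.0695 m and angle between vial_mid's own z axis and vertical below 0.1 rad), for 0.2 s.
3. the lid is down and latched (value of joint lid below 0.015 rad), for 0.2 s.
At the end, for the whole second after the job is handed in: The lid is latched shut and at rest, untouched (within 0.015 rad of shut), and the red-capped vial stands in the well: centred within 4 mm, upright within 0.1 rad, and at most 2.5 mm off the bottom (all of step 2 and value of joint lid below 0.015 rad and velocity of joint lid between -0.05 and 0.05 rad/s).
It fails at once if the latch is pressed with more than 25 N (contact force between latch and the fingers above 25 N or contact force between latch and the arm above 25 N).
It fails at once if the lid is pushed with more than 30 N (contact force between lid and the fingers above 30 N or contact force between lid and the arm above 30 N).
It fails at once if the vial is rammed against the meter with more than 40 N (contact force between vial and meter above 40 N).
It fails at once if a spare vial, the beaker or the bottle is moved by more than 15 mm (distance of any of spare_a_mid, spare_b_mid, beaker, reagent from where it was at the start of the episode above 0.015 m).
It also fails if it takes over 67 s, if anything falls off the work surface, if the arm or the gripper's body presses on something with over 40 N, if the wrist force passes 120 N, or if a joint passes its speed limit or range.

## Robot

A 7-joint arm with a two-finger parallel gripper is mounted at the origin on the work surface. World frame = base frame: x ahead of the robot, y to its left, z up, the work surface at z = 0. Lengths are in m, angles in rad, forces in N, time in s.
With the tool pointing down it reaches from about 0.425 to 0.875 m from the base axis. Payload 4.7 kg.
Tool frame: the origin (TCP) lies on the centre line of the jaws, within the pads' length; the fingertips stand 19 mm ahead of it and the grasp point (between the pads) is the TCP; z points along the fingers, x is the direction in which the jaws open and shut, and the axes are right-handed (so a half turn about z gives the same grasp; the last joint's range is limited). The gripper opens to 85 mm and grips with 20 to 120 N. Pads are 22 mm wide; open, the fingers measure 114 mm over their backs; the gripper's body (76 mm by 85 mm) begins 54 mm behind the grasp point. The pads swing forward as they close: fully open they stand 13 mm farther back than shut.
Start: joints at [1.227, 0.321, -0.07, 1.45, 0.023, 1.371, -0.057], TCP at [0.228, -0.609, 0.223] pointing down, gripper open.
Joint ranges: [-2.86, 2.86], [-0.3, 2.09], [-1.38, 1.24], [0.06, 2.45], [-1.56, 4.7], [0.09, 2.05], [-2.69, 2.69]. Speed limits (rad/s): [2.57, 2.57, 3.14, 3.14, 3.14, 3.14, 3.14].

## Interface

Orientations are given as a unit quaternion [w, x, y, z].
In Python, from cell import sense, imaging, job, nets gives the robot as it stands.
- The arm moves only by the shell command python3 -m handwheel 'ROWS' [OPENING] [FORCE]. ROWS is JSON, a list of rows, each a list of 6 numbers: the shift along the tool's x, y, z in cm, then the turn, a rotation vector about the tool's x, y, z in degrees. In form: [[x, y, z, rx, ry, rz], ...]. A call has 1 to 20 rows; each row shifts and turns the commanded pose from where the row before left it, along the tool's axes as they then stand; what a row does not reach is not made up. A row lasts 1/12 s, in which the tool goes at most 41.7 mm and 7.16 degrees, less where a joint would pass 70% of its speed; a pose out of reach is approached as far as the arm can. A call with a gripper value outside its range is refused whole. OPENING is the opening, from 0 (shut) to 1 (fully open), set as the call begins (- or left out, the last holds). The fingers move at their own pace and stop on an object; FORCE is the grip in N (left out, the last holds). Time passes only in rows, so rows that do not move let the fingers close. It gives the time, the measured TCP pose, the force and the opening at its end, in the units of the state.
- sense(): the state, without advancing time (a new reading comes with each control period).
- imaging.get_image(name): name is "scene" or "top"; returns the picture (384x512x3 uint8, red, green, blue); there is no depth.
- imaging.camera_params(name): a dict with "K" (3x3 intrinsics, pixels), "view" (4x4, takes a point from world to camera coordinates). Camera axes: x right, y up, looking along -z (the intrinsics and any distortion apply to the point x, -y, -z); pixel columns grow to the right and rows downward; lengths in m; the calibration is good to about 2 mm. A picture is of the moment at which its call begins. camera_params takes no time and is no camera call.
- job.finish_job(): hands the job in, once; it reports no verdict.
Trained networks look in the newest picture that a camera, given by its name, has taken for a name from the list of things; names that differ only in an ending like _2 or _b are one class to them, and where a whole thing is asked for, a point or a joint stands for the part that bears it (a point fixed in the world has none). Each returns a list of dicts, best first, with "conf" (0 to 1); they miss things now and then, are a little off and sometimes report something else, mostly with a low value. They report only what shows in the picture. A call takes as long as a camera call. They do not tell look-alikes from the thing itself.
- nets.boxes_of(label, camera): "centre" ([x, y, z] in m, in the coordinates of the camera as it stood for that picture, good to about 4 mm: the middle of the surface that is visible of it).
The state is a dict: "time_s": time; "qpos": joint angles; "qd": joint speeds; "joint_efforts": joint torques, N m; "tool_pos": TCP position; "tcp_rot": TCP orientation; "force": force on the tool from outside, world axes, zero at the start; "torque": the same for the moment, N m; "gripper_width": finger opening in m.
Only numpy, scipy, OpenCV 4.12 (cv2) and the standard library are available. Lean on these libraries where they do the work, as an engineer would, in place of code of your own. Each camera call takes 0.05 s, during which the arm holds its last target.

## Working session

There is one attempt and no reset: what is moved stays moved. The work goes in short steps, Python scripts to look and compute and a shell command to move; the robot and the scene stay as the last step left them, time stands still between calls to the robot, and variables do not carry over. Pictures are saved under pics/ and viewed, and the job is handed in when it is done.

```bash
ls; mkdir -p pics; python3 - <<'E'
from cell import sense, imaging, nets
import cv2,numpy as np
print(sense())
for c in("scene","top"):
    im=imaging.get_image(c); cv2.imwrite(f"pics/{c}0.png",im[:,:,::-1])
    p=imaging.camera_params(c); print(c,p); V=np.array(p["view"]); Vi=np.linalg.inv(V)
    for l in("meter","vial","latch","lid","rack","spare_a_mid","beaker","reagent"):
        for d in nets.boxes_of(l,c)[:4]:
            w=Vi@np.r_[d["centre"],1]
            q=np.array(d["centre"])*[1,-1,-1]; u=np.array(p["K"])@q; u=u/u[2]
            print(c,l,round(d["conf"],2),w[:3].round(3),u[:2].round())
E
```

```text
pics
{'time_s': 0.0, 'qpos': array([ 1.22712003,  0.32184189, -0.07006675,  1.45168295,  0.0226178 ,
        1.37077486, -0.05689575]), 'qd': array([-0.00059174, -0.00173108, -0.00053046, -0.00012896, -0.00012849,
       -0.00075149, -0.00036364]), 'joint_efforts': array([ 1.06464918e-04, -4.93580890e+01, -3.82190673e-01, -3.14332151e+01,
        1.30325279e-02,  1.14557522e-02, -2.54275363e-06]), 'tool_pos': array([ 0.22736954, -0.60834988,  0.22210711]), 'tcp_rot': array([-4.96730798e-04,  8.21648064e-01, -5.69994331e-01, -8.21727964e-04]), 'force': array([ 0.10380157, -0.21998795, -0.22808911]), 'torque': array([-0.03048623, -0.03981218,  0.00152523]), 'gripper_width': 0.08532429976152886}
scene {'K': array([[412.39278573,   0.        , 252.33560035],
       [  0.        , 412.39278573, 187.98452642],
       [  0.        ,   0.        ,   1.        ]]), 'view': array([[-0.58621921,  0.81001409, -0.01497369,  0.33504947],
       [-0.64744314, -0.45729398,  0.60967171,  0.33034749],
       [ 0.4869953 ,  0.36709588,  0.79251258, -1.43244567],
       [ 0.        ,  0.        ,  0.   
[... 783 characters left out ...]
9677277, -0.01057441,  0.07957528, -0.58464616],
       [-0.07941591,  0.01472254,  0.99673284, -1.00430441],
       [ 0.        ,  0.        ,  0.        ,  1.        ]])}
top meter 0.85 [ 0.519 -0.155  0.113] [320. 214.]
top meter 0.83 [ 0.747 -0.335  0.148] [391. 124.]
top vial 0.67 [0.506 0.174 0.073] [195. 221.]
top vial 0.4 [0.424 0.204 0.073] [184. 252.]
top latch 0.84 [ 0.653 -0.342  0.087] [386. 164.]
top latch 0.53 [ 0.439 -0.171  0.064] [323. 244.]
top lid 0.97 [ 0.529 -0.157  0.109] [320. 211.]
top lid 0.9 [ 0.768 -0.352  0.15 ] [397. 116.]
top rack 0.94 [0.56  0.181 0.034] [195. 202.]
top beaker 0.9 [0.77  0.006 0.039] [256. 127.]
top reagent 0.85 [0.64  0.357 0.081] [127. 172.]
```

View pics/scene0.png

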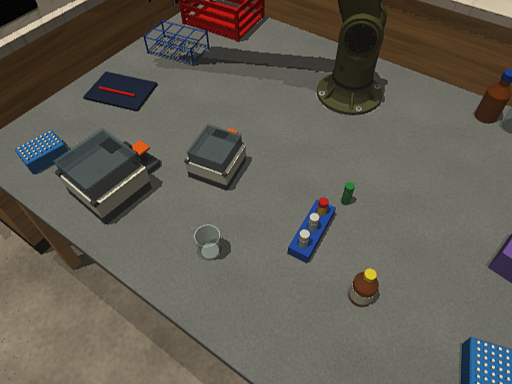

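View pics/top0.png

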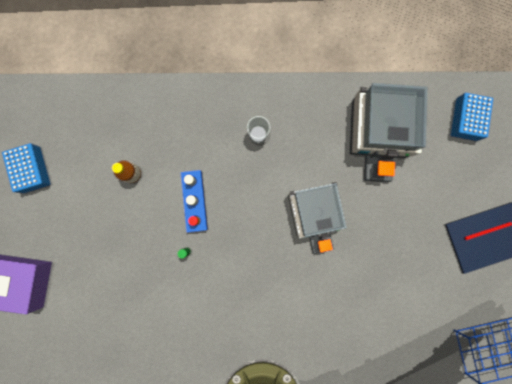

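```bash
python3 - <<'E'
import cv2
a=cv2.imread("pics/scene0.png");b=cv2.imread("pics/top0.png")
cv2.imwrite("pics/cs.png",cv2.resize(a[90:290,60:400],None,fx=2.3,fy=2.3,interpolation=2))
cv2.imwrite("pics/ct.png",cv2.resize(b[80:290,160:440],None,fx=2.8,fy=2.8,interpolation=2))
E
```

```text
(no output)
```

View pics/cs.png

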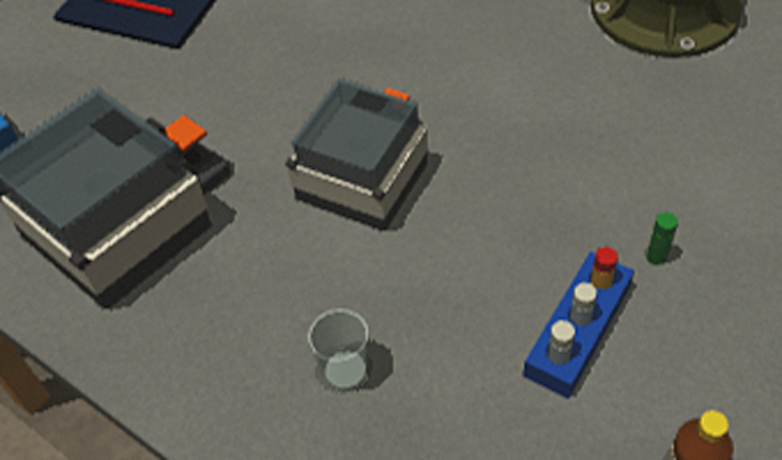

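View pics/ct.png

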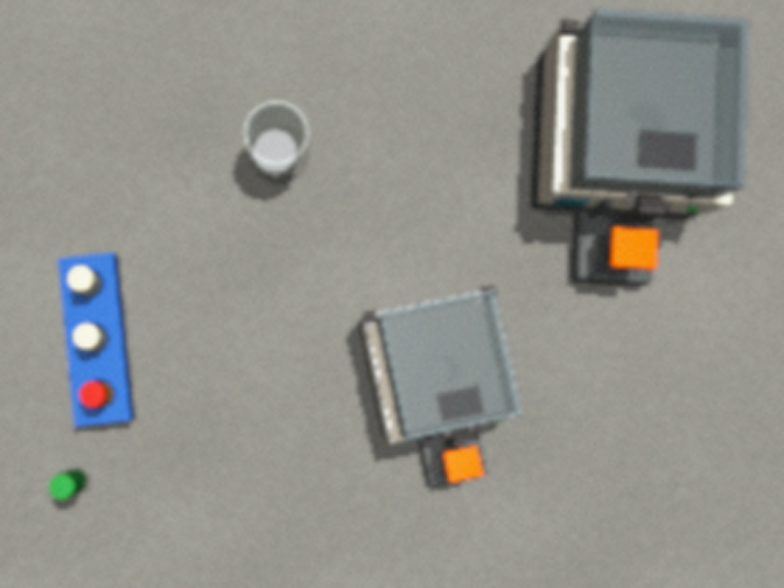

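The task has two look-alike meters: the small one at top px (318,210), scene (215,156), and the big one at top (393,120), scene (107,171). There are also two vial shapes: the red-capped one in the rack at top (193,221), and a loose green one at (183,254). By size I choose the small meter, and I'll check that with a model fit. The vial is the red-capped one.

```bash
python3 - <<'E'
import cv2
a=cv2.imread("pics/scene0.png");b=cv2.imread("pics/top0.png")
cv2.imwrite("pics/ms.png",cv2.resize(a[115:195,175:260],None,fx=7,fy=7,interpolation=2))
cv2.imwrite("pics/mt.png",cv2.resize(b[175:260,280:352],None,fx=7,fy=7,interpolation=2))
E
```

```text
(no output)
```

View pics/ms.png

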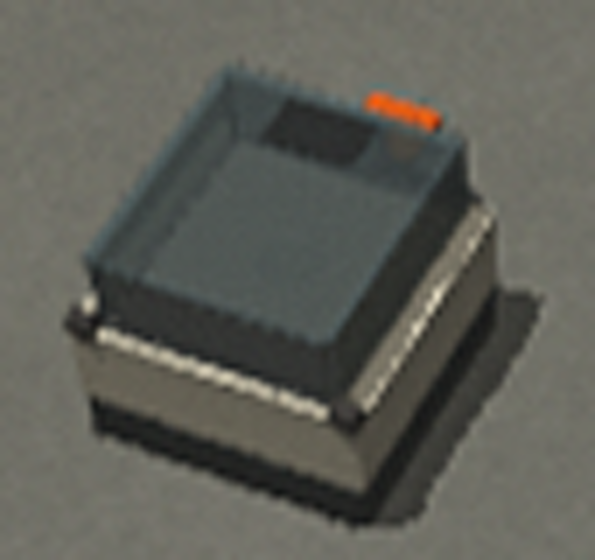

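View pics/mt.png

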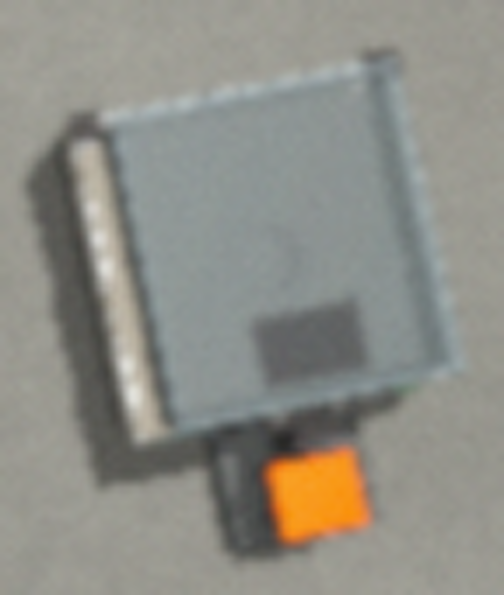

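```bash
cat > h.py <<'E'
from cell import sense, imaging, nets
import cv2,numpy as np
from scipy.optimize import least_squares
from scipy.spatial.transform import Rotation as R
CP={c:imaging.camera_params(c) for c in("scene","top")}
def proj(c,P):
    P=np.atleast_2d(P);V=CP[c]["view"];q=(P@V[:3,:3].T+V[:3,3])*[1,-1,-1]
    u=q@CP[c]["K"].T; return u[:,:2]/u[:,2:]
def at_z(c,uv,z):
    V=CP[c]["view"];Rt=V[:3,:3].T;o=-Rt@V[:3,3]
    d=Rt@(np.linalg.inv(CP[c]["K"])@[*uv,1]*[1,-1,-1]); return o+d*(z-o[2])/d[2]
def inmeter(m,P):
    x,y,a=m;c,s=np.cos(a),np.sin(a);P=np.atleast_2d(P)
    return np.c_[x+c*P[:,0]-s*P[:,1],y+s*P[:,0]+c*P[:,1],P[:,2]]
E
cat > fit.py <<'E'
from h import *
T=[((-.060,-.055,.112),(462,368)),((-.060,.055,.112),(165,432)),((-.038,0,.112),(312,342)),((-.063,.065,.07),(138,440)),((.063,.065,.07),(72,145)),((.06,.055,.112),(105,122))]
S=[((-.06,.055,.112),(468,135)),((-.06,-.055,.112),(228,68)),((.06,-.055,.112),(88,262)),((.06,.055,.112),(330,340)),((-.063,.065,.07),(492,208)),((.063,.065,0),(368,522)),((.063,-.065,0),(100,432))]
PT=np.array([t[0] for t in T]);UT=np.array([t[1] for t in T])/7+[280,175]-0.4
PS=np.array([t[0] for t in S]);US=np.array([t[1] for t in S])/7+[175,115]-0.4
def res(m): return np.r_[proj("top",inmeter(m,PT))-UT,proj("scene",inmeter(m,PS))-US].ravel()
r=least_squares(res,[.53,-.157,.2],loss="soft_l1");print(r.x);m=r.x;print(res(m).reshape(-1,2).round(1))
for n in("T","S"):
    c={"T":"top","S":"scene"}[n]
    P,U={"T":(PT,UT),"S":(PS,US)}[n]
    rr=least_squares(lambda m:(proj(c,inmeter(m,P))-U).ravel(),m,loss="soft_l1").x;print(n,rr)
for n,p in dict(button=(-.098,0,.0595),well=(-.005,0,.07),patch=(-.038,0,.112),hinge=(.06,0,.07)).items():print(n,inmeter(m,p).round(4))
a=cv2.imread("pics/top0.png")
hsv=cv2.cvtColor(a,cv2.COLOR_BGR2HSV)
o=(hsv[...,0]>5)&(hsv[...,0]<20)&(hsv[...,1]>200)&(hsv[...,2]>150);o[:225]=0;o[:,:300]=0;o[:,345:]=0
ys,xs=np.nonzero(o);print("pad",xs.mean(),ys.mean(),at_z("top",(xs.mean(),ys.mean()),.0595), "model",proj("top",inmeter(m,(-.098,0,.0595))))
for z in(.0535,.0655): print(proj("top",inmeter(m,(-.098,0,z))))
# red cap & spares
for c,f,box in(("top","top0",(170,165,215,240)),("scene","scene0",(285,190,340,265))):
    h=cv2.cvtColor(cv2.imread(f"pics/{f}.png"),cv2.COLOR_BGR2HSV)
    k=((h[...,0]<6)|(h[...,0]>174))&(h[...,1]>180)&(h[...,2]>100)
    M=np.zeros_like(k);M[box[1]:box[3],box[0]:box[2]]=1;k&=M
    ys,xs=np.nonzero(k);print(c,"red",xs.mean(),ys.mean(),len(xs),at_z(c,(xs.mean(),ys.mean()),.08), (xs.min(),xs.max(),ys.min(),ys.max()))
    w=(h[...,1]<60)&(h[...,2]>150)&M
    n,l,st,ce=cv2.connectedComponentsWithStats(w.astype(np.uint8))
    for i in range(1,n):
        if st[i,4]>20: print(c,"white",ce[i],st[i,4],at_z(c,ce[i],.08))
E
python3 fit.py
```

```text
[ 0.53186789 -0.15664223  0.20354759]
[[ 0.7  0.5]
 [ 1.8  0.5]
 [-0.4  0.4]
 [ 0.   0.6]
 [-0.8 -2.8]
 [ 0.1 -0.5]
 [ 0.   0.1]
 [-0.2 -1.1]
 [-0.9 -0.7]
 [ 0.5  0.4]
 [ 0.7  0.3]
 [ 0.6  1.9]
 [-0.7  0.6]]
T [ 0.53221948 -0.15625436  0.20417898]
S [ 0.53120519 -0.15730166  0.20373151]
button [[ 0.4359 -0.1765  0.0595]]
well [[ 0.527  -0.1577  0.07  ]]
patch [[ 0.4947 -0.1643  0.112 ]]
hinge [[ 0.5906 -0.1445  0.07  ]]
pad 324.4146341463415 245.27642276422765 [ 0.43613421 -0.17508129  0.0595    ] model [[324.91883136 245.36002152]]
[[324.47746195 245.21530895]]
[[325.36560843 245.50650711]]
top red 193.1818181818182 220.52727272727273 55 [0.50744012 0.17841441 0.08      ] (np.int64(189), np.int64(197), np.int64(217), np.int64(224))
top white [189.78701156 201.20473308] 1817 [0.55918109 0.18761123 0.08      ]
top white [188.46666667 179.05333333] 75 [0.61895569 0.19134211 0.08      ]
top white [190.46753247 199.67532468] 77 [0.56326711 0.18580409 0.08      ]
scene red 323.0175438596491 201.19298245614036 57 [0.51037722 0.18029803 0.08      ] (np.int64(319), np.int64(327), np.int64(198), np.int64(207))
scene white [314.11290323 216.59677419] 62 [0.56420254 0.1859182  0.08      ]
scene white [304.42028986 233.23188406] 69 [0.61928559 0.19150871 0.08      ]
```

```bash
cat >> h.py <<'E'
M=np.array([.5319,-.1567,.2035])
def to(P,meter=True,yaw=None):
    """report shift in tool axes cm from measured pose to TCP target (tool assumed to turn so x=-My,y=-Mx,z down)"""
    s=sense();W=inmeter(M,P)[0] if meter else np.array(P)
    q=s["tcp_rot"];Rc=R.from_quat([q[1],q[2],q[3],q[0]])
    a=M[2] if yaw is None else yaw
    X=np.array([np.sin(a),-np.cos(a),0]);Y=-np.array([np.cos(a),np.sin(a),0]);Z=np.array([0,0,-1.])
    Rg=R.from_matrix(np.c_[X,Y,Z]);rv=(Rc.inv()*Rg).as_rotvec(degrees=True)
    d=W-s["tool_pos"]
    print("t",round(s["time_s"],2),"pos",s["tool_pos"].round(4),"F",s["force"].round(2),"w",round(s["gripper_width"],4))
    print("target",W.round(4),"rot deg",rv.round(2),"then shift cm",(Rg.inv().apply(d)*100).round(2), "meter-frame pos",mf(s["tool_pos"]).round(4))
def mf(p):
    c,s=np.cos(M[2]),np.sin(M[2]);d=np.array(p)-[M[0],M[1],0];return np.array([c*d[0]+s*d[1],-s*d[0]+c*d[1],d[2]])
E
python3 -c "
from h import *
to((-.106,0,.125))"
```

```text
t 0.9 pos [ 0.2276 -0.6089  0.2233] F [ 0.   -0.55  0.47] w 0.0856
target [ 0.4281 -0.1781  0.125 ] rot deg [ 0.   -0.    8.84] then shift cm [-38.13 -28.34   9.83] meter-frame pos [-0.3894 -0.3813  0.2233]
```

```bash
python3 -m handwheel '[[0,0,0,0,0,4.4],[0,0,0,0,0,4.4],[-1.5,-1.1,0,0,0,0],[-2.5,-1.8,0,0,0,0],[-2.8,-2.1,0,0,0,0],[-2.8,-2.1,0,0,0,0],[-2.8,-2.1,0,0,0,0],[-2.8,-2.1,0,0,0,0],[-2.8,-2.1,0,0,0,0],[-2.8,-2.1,0,0,0,0],[-2.8,-2.1,0,0,0,0],[-2.8,-2.1,0,0,0,0],[-2.8,-2.1,1,0,0,0],[-2.8,-2.1,2,0,0,0],[-2.8,-2.1,2,0,0,0],[-2.4,-1.7,2,0,0,0],[-1.1,-0.7,1.5,0,0,0],[0,0,1,0,0,0],[0,0,0,0,0,0]]' 0 40
python3 -c "
from h import *
to((-.106,0,.095))
for c in('top','scene'):
    im=imaging.get_image(c);cv2.imwrite(f'pics/{c}1.png',cv2.resize(im[130:270,180:400,::-1] if c=='top' else im[70:210,140:300,::-1],None,fx=3.6,fy=3.6))
"
```

```text
time_s: 2.48
tool_pos: [0.4267, -0.1756, 0.1263]
tcp_rot: [0.001, 0.776, -0.631, -0.002]
force: [-1.1, -0.9, 0.1]
gripper_width: -0.0
t 2.48 pos [ 0.4267 -0.1756  0.1263] F [-1.1  -0.94  0.1 ] w -0.0
target [ 0.4281 -0.1781  0.095 ] rot deg [0.18 0.1  0.14] then shift cm [ 0.28 -0.09  3.13] meter-frame pos [-0.1069  0.0028  0.1263]
```

View pics/top1.png

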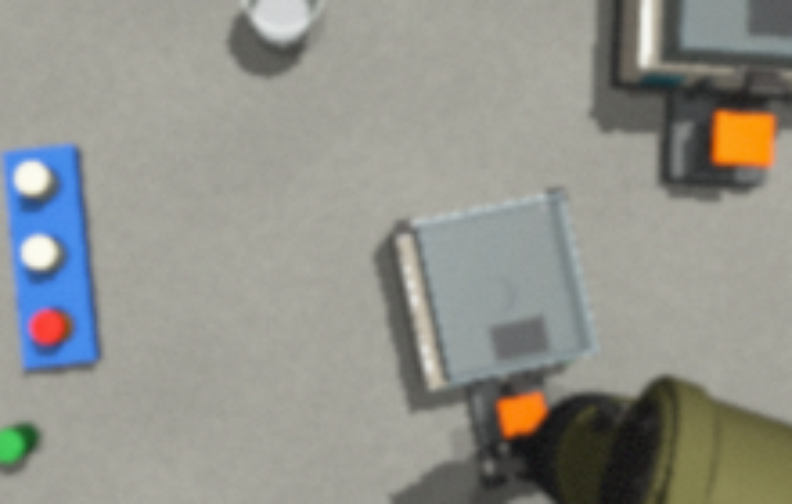

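View pics/scene1.png

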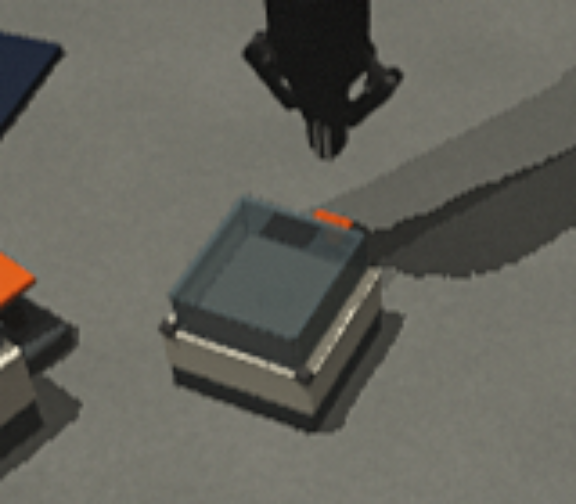

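The closed tip is over the pad, with the tip at scene crop px (328,157) and the pad at (333,218). Next I descend and feel for contact.

```bash
python3 -m handwheel '[[0.15,-0.05,1.2,0,0,0],[0.13,-0.04,1.2,0,0,0],[0,0,0.6,0,0,0],[0,0,0.2,0,0,0],[0,0,0,0,0,0],[0,0,0,0,0,0]]' 
python3 -m handwheel '[[0,0,0.2,0,0,0],[0,0,0.2,0,0,0],[0,0,0.2,0,0,0],[0,0,0,0,0,0]]'; python3 -m handwheel '[[0,0,0.2,0,0,0],[0,0,0.2,0,0,0],[0,0,0,0,0,0]]'
```

```text
time_s: 3.08
tool_pos: [0.4298, -0.1795, 0.097]
tcp_rot: [-0.0, 0.775, -0.632, 0.001]
force: [1.6, -0.6, -0.8]
gripper_width: 0.0003
time_s: 3.42
tool_pos: [0.4293, -0.1786, 0.0899]
tcp_rot: [0.0, 0.776, -0.631, -0.0]
force: [0.0, -0.4, -0.8]
gripper_width: 0.0003
time_s: 3.67
tool_pos: [0.4292, -0.1786, 0.0857]
tcp_rot: [0.0, 0.776, -0.631, -0.0]
force: [-0.6, 0.3, -0.1]
gripper_width: -0.0004
```

```bash
for i in 1 2 3; do python3 -m handwheel '[[0,0,0.2,0,0,0],[0,0,0.1,0,0,0],[0,0,0,0,0,0]]' | egrep "time|pos|force"; done
```

```text
time_s: 3.92
tool_pos: [0.4293, -0.1787, 0.0829]
force: [0.1, 0.3, 0.0]
time_s: 4.17
tool_pos: [0.4293, -0.1787, 0.0799]
force: [-0.6, 0.4, 0.7]
time_s: 4.42
tool_pos: [0.4293, -0.1787, 0.0769]
force: [-0.4, -0.4, -1.3]
```

```bash
for i in 1 2; do python3 -m handwheel '[[0,0,0.15,0,0,0],[0,0,0.15,0,0,0],[0,0,0,0,0,0]]' | egrep "time|pos|force"; done
python3 -c "
from h import *
for c in('top','scene'):
    im=imaging.get_image(c);cv2.imwrite(f'pics/{c}2.png',cv2.resize(im[130:270,180:400,::-1] if c=='top' else im[70:210,140:300,::-1],None,fx=3.6,fy=3.6))
"
```

```text
time_s: 4.67
tool_pos: [0.4293, -0.1787, 0.0739]
force: [-0.3, 0.2, -0.3]
time_s: 4.92
tool_pos: [0.4293, -0.1787, 0.0709]
force: [1.0, 0.4, 0.9]
```

View pics/scene2.png

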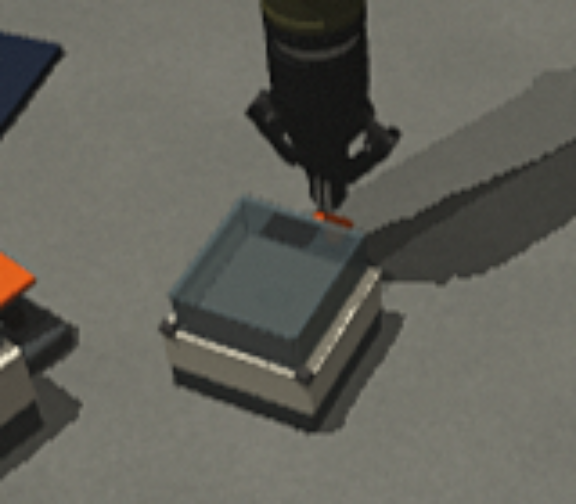

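```bash
for i in 1 2; do python3 -m handwheel '[[0,0,0.15,0,0,0],[0,0,0.1,0,0,0],[0,0,0,0,0,0]]' | egrep "time|pos|force"; done
```

```text
time_s: 5.27
tool_pos: [0.4293, -0.1787, 0.0685]
force: [-0.3, 0.6, -0.6]
time_s: 5.52
tool_pos: [0.4293, -0.1787, 0.066]
force: [-0.5, 0.5, -0.3]
```

```bash
python3 -c "
from h import *
im=imaging.get_image('scene');cv2.imwrite('pics/s3.png',cv2.resize(im[100:150,205:260,::-1],None,fx=10,fy=10,interpolation=2))
im=imaging.get_image('top');cv2.imwrite('pics/t3.png',cv2.resize(im[200:280,290:370,::-1],None,fx=7,fy=7,interpolation=2))
s=sense();p=s['tool_pos'];print(mf(p),proj('scene',p-[0,0,.019]),(proj('scene',p-[0,0,.019])-[205,100])*10,s['force'])
for z in(.0535,.0595,.0655):print(proj('scene',inmeter(M,[(-.083,.017,z),(-.083,-.017,z),(-.113,.017,z)])).round(1).tolist())
"
```

```text
[-0.10481524 -0.00091038  0.06613386] [[231.83857135 134.34141394]] [[268.38571354 343.41413941]] [-0.30135637  0.39116933 -0.48235986]
[[233.9, 139.3], [223.7, 136.1], [238.2, 132.7]]
[[233.8, 137.9], [223.6, 134.6], [238.2, 131.3]]
[[233.7, 136.5], [223.4, 133.2], [238.1, 129.9]]
```

View pics/s3.png

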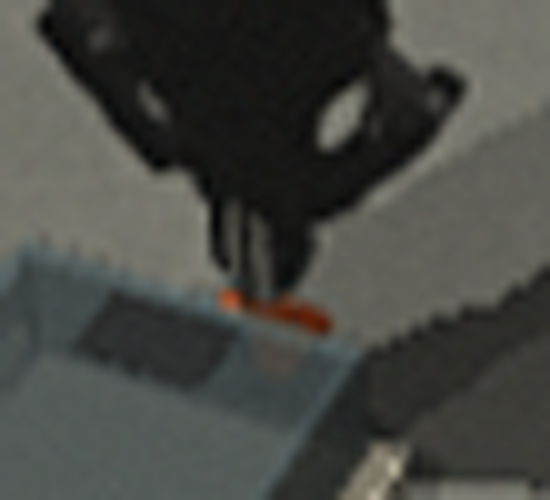

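View pics/t3.png

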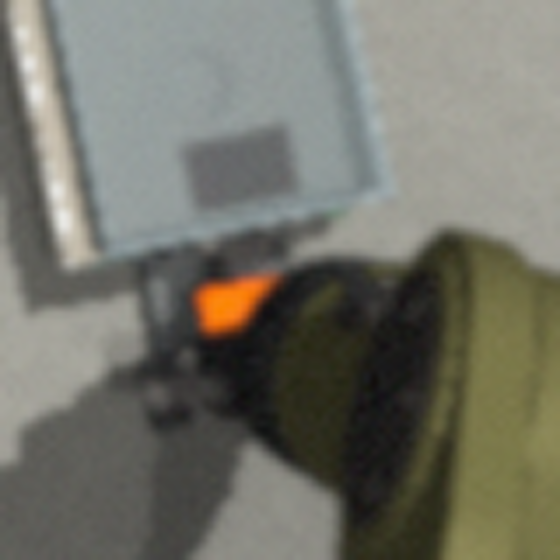

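```bash
python3 -c "
from h import *
for z in(.1263,.1073,.113):print(proj('scene',[.4267,-.1756,z]),proj('scene',inmeter(M,(mf([.4267,-.1756,z])+[.011,0,0]))))
for z in (.066,.06,.053,.047): print(z,proj('scene',[.4293,-.1787,z]),proj('scene',inmeter(M,(mf([.4293,-.1787,z])+[.011,0,0]))))
"
```

```text
[[231.7959787  114.66821755]] [[230.11685533 117.07843344]]
[[232.15028202 119.55251572]] [[230.49405646 121.95715454]]
[[232.044925  118.1001017]] [[230.38189551 120.50646427]]
0.066 [[231.54303141 129.84179339]] [[229.9276927  132.23341529]]
0.06 [[231.65251863 131.27966861]] [[230.04393486 133.66914116]]
0.053 [[231.77919836 132.94332983]] [[230.17842477 135.33024791]]
0.047 [[231.88688727 134.35758816]] [[230.2927484  136.74227769]]
```

The tip looks higher than its nominal position. In both pictures it appears at about TCP level, and no force is felt yet. I'll keep feeling down in small steps.

```bash
for i in 1 2 ; do python3 -m handwheel '[[0,0,0.15,0,0,0],[0,0,0.1,0,0,0],[0,0,0,0,0,0]]' | egrep "time|pos|force"; done;  python3 -c "
from h import *
im=imaging.get_image('scene');cv2.imwrite('pics/s4.png',cv2.resize(im[100:150,205:260,::-1],None,fx=10,fy=10,interpolation=2))"
```

```text
time_s: 5.87
tool_pos: [0.4293, -0.1787, 0.0635]
force: [-0.3, -0.2, 0.0]
time_s: 6.12
tool_pos: [0.4293, -0.1787, 0.061]
force: [-0.6, -0.1, 0.1]
```

View pics/s4.png

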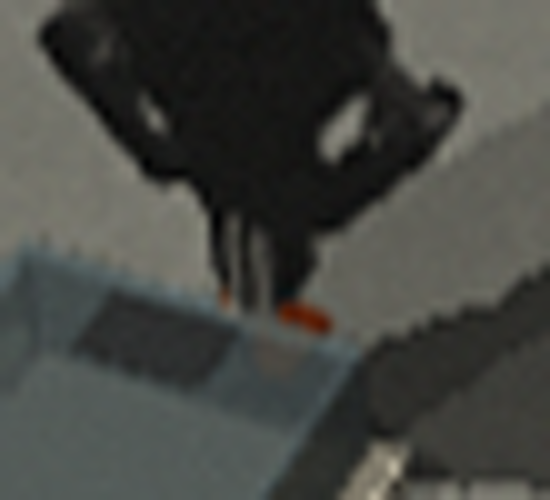

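```bash
for i in 1 2 3; do python3 -m handwheel '[[0,0,0.1,0,0,0],[0,0,0.1,0,0,0],[0,0,0,0,0,0]]' | egrep "time|pos|force"; done
```

```text
time_s: 6.42
tool_pos: [0.4294, -0.1787, 0.059]
force: [0.1, -0.4, -0.4]
time_s: 6.67
tool_pos: [0.4293, -0.1787, 0.057]
force: [0.1, -0.0, 0.4]
time_s: 6.92
tool_pos: [0.4295, -0.1788, 0.0551]
force: [-1.2, 0.3, 0.4]
```

```bash
for i in 1 2 ; do python3 -m handwheel '[[0,0,0.1,0,0,0],[0,0,0.1,0,0,0],[0,0,0,0,0,0]]' | egrep "time|pos|force"; done;  python3 -c "
from h import *
im=imaging.get_image('scene');cv2.imwrite('pics/s5.png',cv2.resize(im[90:160,195:265,::-1],None,fx=8,fy=8,interpolation=2))
im=imaging.get_image('top');cv2.imwrite('pics/t5.png',cv2.resize(im[200:280,290:370,::-1],None,fx=7,fy=7,interpolation=2))"
```

```text
time_s: 7.17
tool_pos: [0.4291, -0.1789, 0.053]
force: [-1.8, 0.4, 2.4]
time_s: 7.42
tool_pos: [0.4291, -0.1789, 0.0509]
force: [-2.1, -1.1, 2.0]
```

View pics/s5.png

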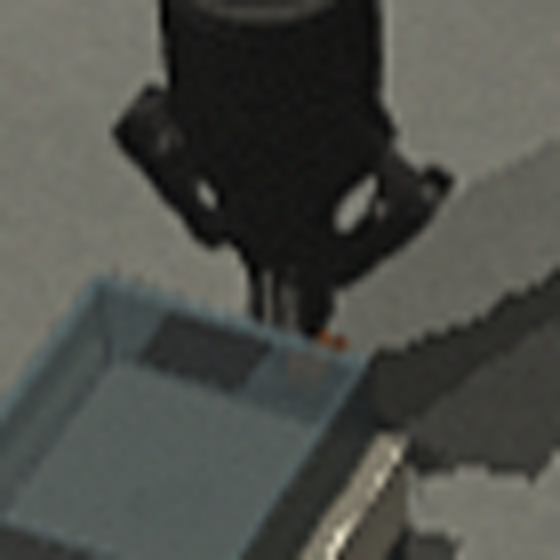

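View pics/t5.png

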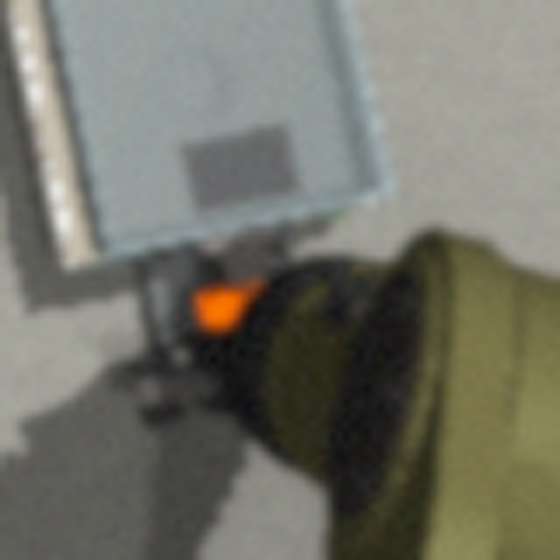

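Contact is at TCP z≈0.054, with about 2 N. I'll continue pressing through the latch travel.

```bash
for i in 1 2 3; do python3 -m handwheel '[[0,0,0.1,0,0,0],[0,0,0.05,0,0,0]]' | egrep "time|pos|force"; done;  python3 -c "
from h import *
im=imaging.get_image('scene');cv2.imwrite('pics/s6.png',cv2.resize(im[60:200,155:295,::-1],None,fx=4,fy=4,interpolation=2))"
```

```text
time_s: 7.68
tool_pos: [0.4294, -0.1788, 0.0496]
force: [-2.2, -0.9, 2.2]
time_s: 7.85
tool_pos: [0.4293, -0.1788, 0.048]
force: [-2.6, -0.8, 1.4]
time_s: 8.02
tool_pos: [0.4294, -0.1789, 0.047]
force: [-4.3, -0.5, 8.7]
```

View pics/s6.png

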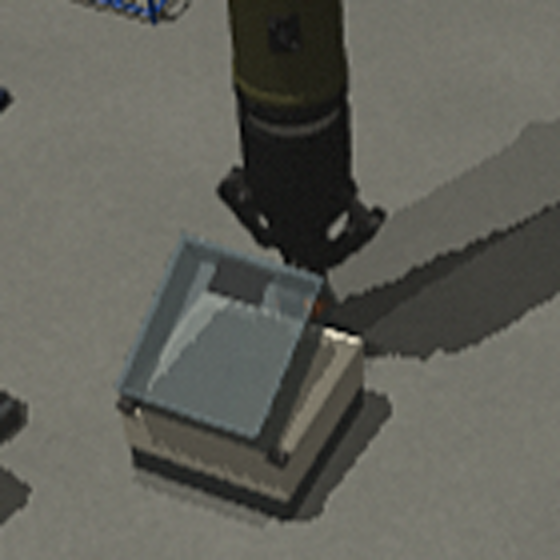

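The stop was felt at 8.7 N and the lid is rising. I'll ease off and retreat forwards, away from it.

```bash
python3 -m handwheel '[[0,0,-0.1,0,0,0],[0,0,0,0,0,0],[0,0,0,0,0,0],[0,0,0,0,0,0],[0,0,0,0,0,0],[0,0.3,-0.5,0,0,0],[0,0.4,-1,0,0,0],[0,0,-2,0,0,0],[0,0,-2,0,0,0],[0,0,-2,0,0,0],[0,0,-2,0,0,0],[0,0,-1,0,0,0]]';  python3 -c "
from h import *
im=imaging.get_image('scene');cv2.imwrite('pics/s7.png',cv2.resize(im[60:260,155:355,::-1],None,fx=3,fy=3,interpolation=2))
im=imaging.get_image('top');cv2.imwrite('pics/t7.png',cv2.resize(im[160:280,170:370,::-1],None,fx=4,fy=4,interpolation=2))
to((.508,.179,.14),False,yaw=.115)"
```

```text
time_s: 9.07
tool_pos: [0.4241, -0.1805, 0.1559]
tcp_rot: [-0.001, 0.776, -0.631, 0.002]
force: [-0.0, 0.3, -0.4]
gripper_width: 0.0003
t 9.17 pos [ 0.4241 -0.1807  0.155 ] F [ 0.07 -0.38 -0.12] w -0.0002
target [0.508 0.179 0.14 ] rot deg [-0.22 -0.18  5.11] then shift cm [-34.77 -12.46   1.5 ] meter-frame pos [-0.1104 -0.0018  0.155 ]
```

View pics/s7.png

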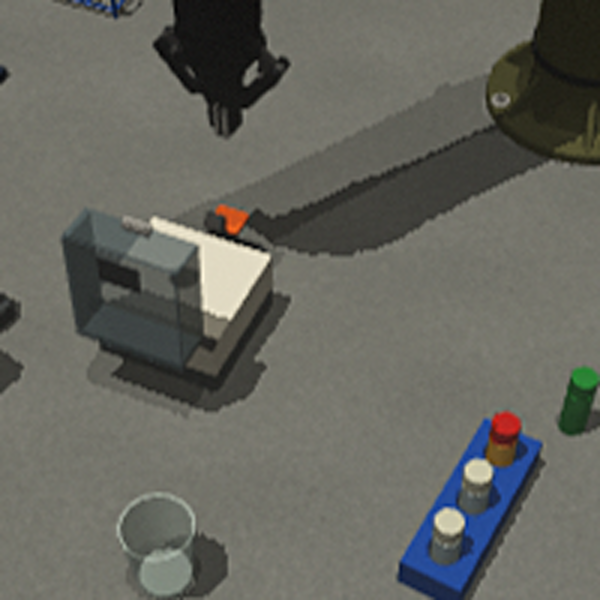

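View pics/t7.png

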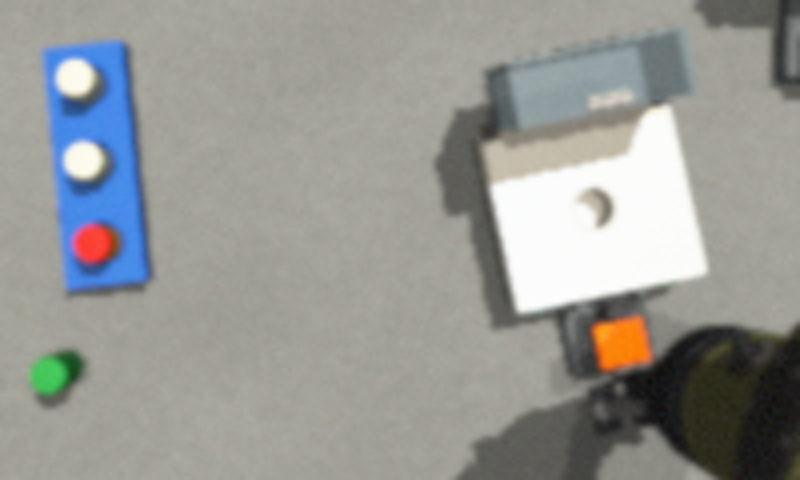

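```bash
python3 -c "
from h import *
p=np.array([.4241,-.1807,.155])
for d in(0,.019):print(d,proj('scene',p-[0,0,d]),proj('top',p-[0,0,d]))
im=imaging.get_image('scene')
cv2.imwrite('pics/s8.png',cv2.resize(im[70:115,195:265,::-1],None,fx=10,fy=10,interpolation=2))
t=imaging.get_image('top')
g=cv2.cvtColor(t,cv2.COLOR_RGB2GRAY)
print('wellpred',proj('top',inmeter(M,(-.005,0,.07))), 'deck corners',proj('top',inmeter(M,[(-.063,.065,.07),(-.063,-.065,.07)])).round(1))
cv2.imwrite('pics/t8.png',cv2.resize(t[190:245,285:352,::-1],None,fx=11,fy=11,interpolation=2))
"
```

```text
0 [[230.38072469 105.85232716]] [[334.6039229  252.74399245]]
0.019 [[230.75888459 110.92955025]] [[332.87527151 252.08915852]]
wellpred [[317.91967739 211.85894666]] deck corners [[299.4 238. ]
 [346.1 227.7]]
```

View pics/s8.png

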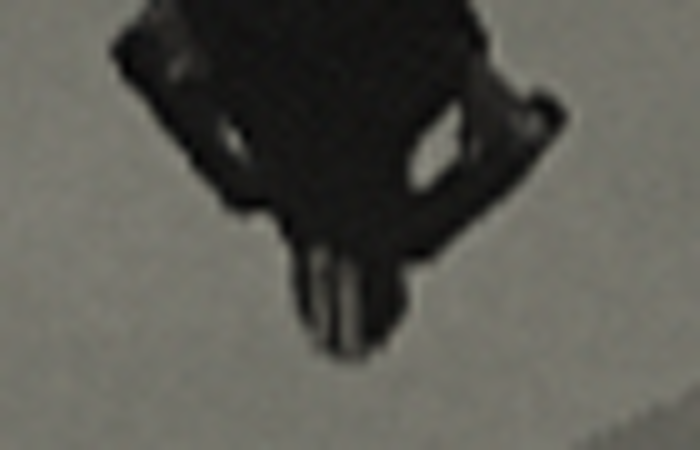

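View pics/t8.png

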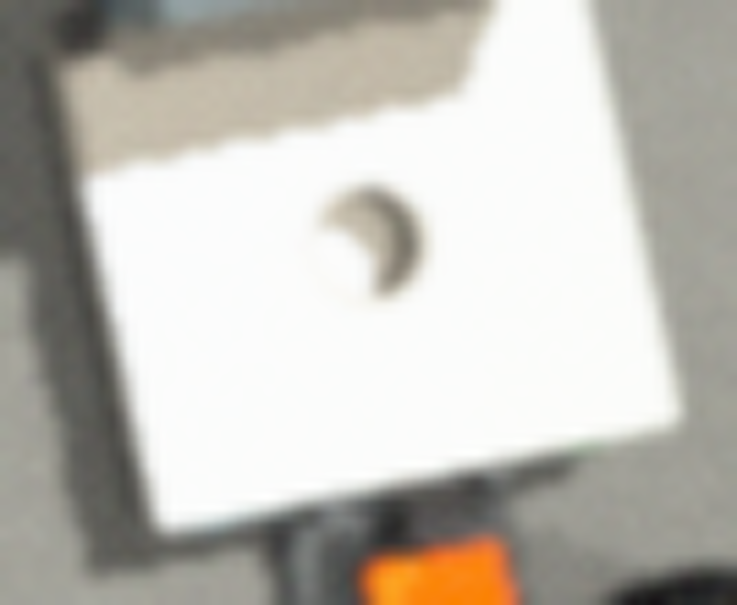

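Lid fully open. The well lies at top px (317.7,211.7), as the model predicts (317.9,211.9), which confirms the meter's size and pose. The shut fingertips appear at about TCP level, not 19 mm ahead. Now I move to above the red-capped vial with the gripper open.

```bash
python3 -m handwheel '[[-1,-0.5,0,0,0,0],[-2.2,-1,0,0,0,0],[-2.8,-1.3,0,0,0,0],[-2.8,-1.3,0,0,0,0],[-2.8,-1.3,0,0,0,0],[-2.8,-1.3,0,0,0,0],[-2.8,-1.3,0,0,0,0],[-2.8,-1.3,0,0,0,0],[-2.8,-1.3,0,0,0,0],[-2.8,-1.3,0.5,0,0,0],[-2.8,-1.3,1,0,0,0],[-2.5,-1,1,0,0,0],[-1.6,-0.6,1,0,0,0],[-1,0,0,0,0,0],[0,0,0,0,0,0],[0,0,0,0,0,0]]' 1 ; python3 -c "
from h import *
to((.508,.1795,.06),False)
im=imaging.get_image('scene');cv2.imwrite('pics/s9.png',cv2.resize(im[130:280,250:400,::-1],None,fx=4,fy=4,interpolation=2))
im=imaging.get_image('top');cv2.imwrite('pics/t9.png',cv2.resize(im[160:280,130:270,::-1],None,fx=5,fy=5,interpolation=2))
p=sense()['tool_pos'];print(proj('scene',p),proj('top',p))"
```

```text
time_s: 10.6
tool_pos: [0.4988, 0.178, 0.1173]
tcp_rot: [0.001, 0.776, -0.631, -0.0]
force: [0.2, -0.4, 0.3]
gripper_width: 0.0854
t 10.6 pos [0.4988 0.178  0.1173] F [ 0.22 -0.37  0.29] w 0.0854
target [0.508  0.1795 0.06  ] rot deg [ 0.09 -0.01  0.12] then shift cm [ 0.04 -0.93  5.73] meter-frame pos [0.0352 0.3345 0.1173]
[[325.61325626 188.81190086]] [[191.55231228 223.45429204]]
```

View pics/s9.png

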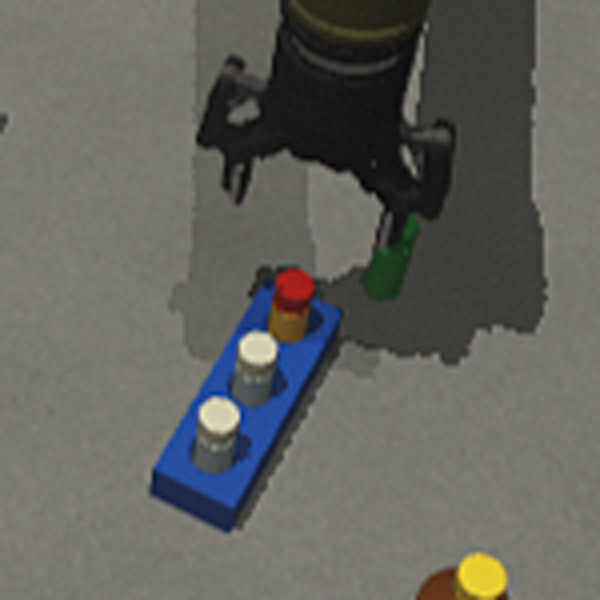

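View pics/t9.png

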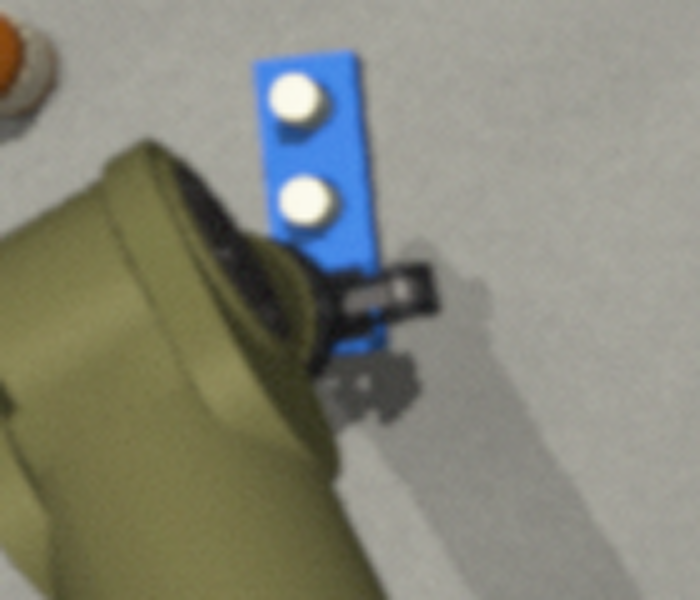

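```bash
python3 -c "
from h import *
p=sense()['tool_pos'];X=np.array([.2021,-.9794,0])
for s in(-.05,-.0427,.0427,.05):
  for z in(-.019,0,.013):print(s,z,(proj('scene',p+X*s+[0,0,z])-[250,130])*4)
"
```

```text
-0.05 -0.019 [[375.15277841 279.05862085]]
-0.05 0 [[380.10375289 260.98121984]]
-0.05 0.013 [[383.57653323 248.30112161]]
-0.0427 -0.019 [[363.86771291 275.2824028 ]]
-0.0427 0 [[368.6427845  257.18303054]]
-0.0427 0.013 [[371.99202532 244.4881096 ]]
0.0427 -0.019 [[234.87102565 232.11742355]]
0.0427 0 [[237.67976483 213.78160724]]
0.0427 0.013 [[239.64877415 200.92765709]]
0.05 -0.019 [[224.09642134 228.51201646]]
0.05 0 [[226.74461132 210.1576741 ]]
0.05 0.013 [[228.60098876 197.29130596]]
```

The open tips match the model at 13 mm above TCP, at crop (238,200) and (385,245). So the shut tips are at TCP. I'll descend to TCP z≈0.051 and grip.

```bash
python3 -m handwheel '[[0.04,-0.5,0.5,0,0,0],[0,-0.43,1,0,0,0],[0,0,1.2,0,0,0],[0,0,1.2,0,0,0],[0,0,1.2,0,0,0],[0,0,0.9,0,0,0],[0,0,0.5,0,0,0],[0,0,0.1,0,0,0],[0,0,0,0,0,0]]'; python3 -c "
from h import *
to((.508,.1795,.051),False)
im=imaging.get_image('scene');cv2.imwrite('pics/s10.png',cv2.resize(im[150:260,270:380,::-1],None,fx=5,fy=5,interpolation=2))"
```

```text
time_s: 11.45
tool_pos: [0.5085, 0.1795, 0.0512]
tcp_rot: [0.0, 0.776, -0.631, -0.0]
force: [-0.2, -0.1, -0.4]
gripper_width: 0.0852
t 11.45 pos [0.5085 0.1795 0.0512] F [-0.2  -0.11 -0.43] w 0.0852
target [0.508  0.1795 0.051 ] rot deg [0.04 0.01 0.06] then shift cm [-0.01  0.05  0.02] meter-frame pos [0.045  0.3339 0.0512]
```

View pics/s10.png

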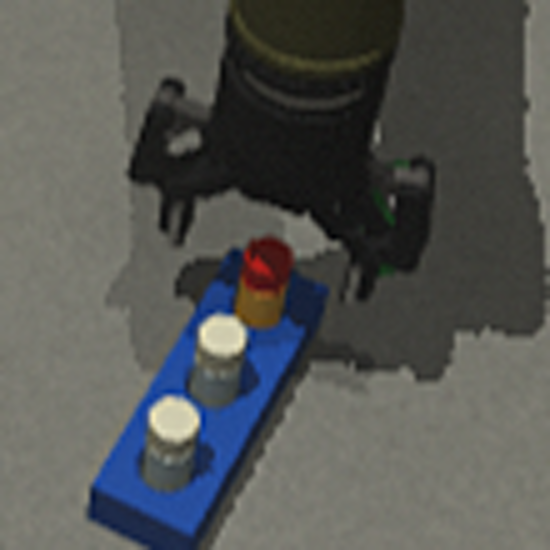

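Fingers straddle the red cap: tips at crop (178,240) and (360,295), cap at (266,262). Closing.

```bash
python3 -m handwheel '[[0,0,0,0,0,0],[0,0,0,0,0,0],[0,0,0,0,0,0],[0,0,0,0,0,0],[0,0,0,0,0,0],[0,0,0,0,0,0]]' 0.1 30; python3 -m handwheel '[[0,0,-0.4,0,0,0],[0,0,-0.8,0,0,0],[0,0,-1.2,0,0,0],[0,0,-1.5,0,0,0],[0,0,-1.5,0,0,0],[0,0,-1.5,0,0,0],[0,0,-1.5,0,0,0],[0,0,-1.3,0,0,0],[0,0,0,0,0,0],[0,0,0,0,0,0]]'; python3 -c "
from h import *
im=imaging.get_image('scene');cv2.imwrite('pics/s11.png',cv2.resize(im[120:240,260:380,::-1],None,fx=5,fy=5,interpolation=2))
p=sense()['tool_pos'];print((proj('scene',[p,p-[0,0,.045]])-[260,120])*5)
im=imaging.get_image('top');cv2.imwrite('pics/t11.png',cv2.resize(im[160:280,130:270,::-1],None,fx=5,fy=5,interpolation=2))
to((.508,.1795,.051),False)"
```

```text
time_s: 12.0
tool_pos: [0.509, 0.1795, 0.052]
tcp_rot: [-0.0, 0.775, -0.631, 0.0]
force: [-0.3, 0.8, 1.3]
gripper_width: 0.0234
time_s: 12.83
tool_pos: [0.5094, 0.1794, 0.1497]
tcp_rot: [-0.001, 0.775, -0.631, 0.001]
force: [-0.3, 0.4, -0.0]
gripper_width: 0.0237
[[331.80494046 319.92560317]
 [320.41367327 375.17594043]]
t 12.93 pos [0.5083 0.179  0.148 ] F [ 0.19 -0.53 -0.73] w 0.0241
target [0.508  0.1795 0.051 ] rot deg [ 0.07 -0.02  0.03] then shift cm [-0.06  0.02  9.7 ] meter-frame pos [0.0447 0.3335 0.148 ]
```

View pics/s11.png

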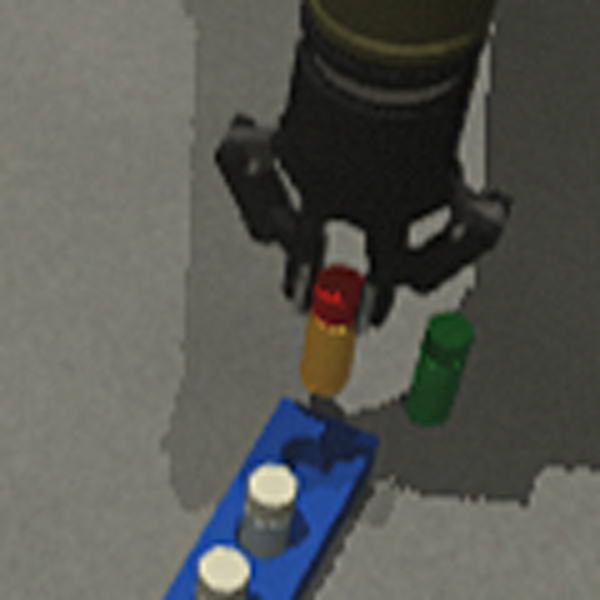

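View pics/t11.png

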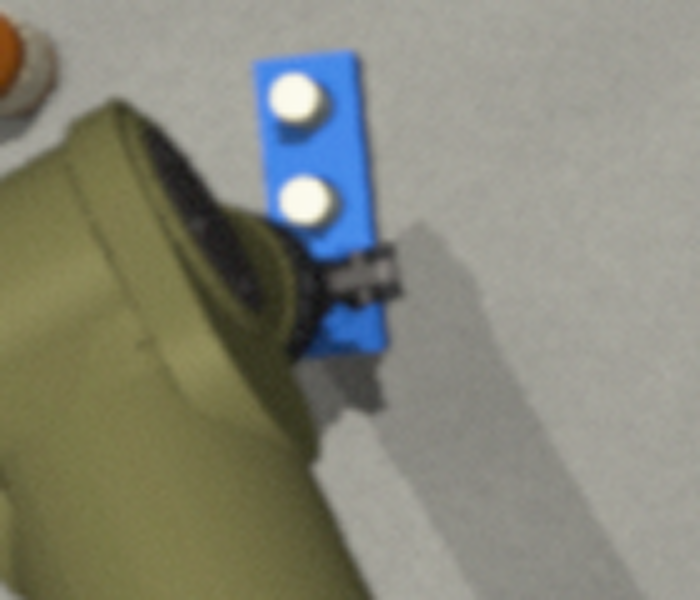

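```bash
cat > tilt.py <<'E'
from h import *
im=imaging.get_image('scene');s=sense();p=s['tool_pos']
# silhouette edges of vial in hand: red+amber hues near projected axis
h=cv2.cvtColor(im,cv2.COLOR_RGB2HSV);H,S,V=[h[...,i].astype(int) for i in range(3)]
m=((H<22)|(H>172))&(S>130)&(V>50)
u=proj('scene',p)[0];w=np.zeros_like(m);a,b=int(u[0]),int(u[1]);w[b-25:b+30,a-16:a+17]=1;m&=w.astype(bool)
n,l,st,ce=cv2.connectedComponentsWithStats(m.astype(np.uint8));i=1+st[1:,4].argmax();m=l==i
ys,xs=np.nonzero(m)
rows=[(y,xs[ys==y].min(),xs[ys==y].max()) for y in np.unique(ys)]
print([tuple(int(v) for v in r) for r in rows])
z0=.0455
def cyl(t):
    ax=np.array([t[2],t[3],1]);ax/=np.linalg.norm(ax)
    c=p+[t[0],t[1],-.0455+.037+t[4]]
    e1=np.cross(ax,[0,1,0]);e1/=np.linalg.norm(e1);e2=np.cross(ax,e1)
    q=np.linspace(0,2*np.pi,60)[:,None];ring=.0125*(np.cos(q)*e1+np.sin(q)*e2)
    return np.r_[c+ring-.037*ax,c+ring+.037*ax]
hull=cv2.convexHull(np.c_[xs,ys].astype(np.float32))[:,0]
print("observed minAreaRect",cv2.minAreaRect(np.c_[xs,ys].astype(np.float32)))
for tx in(-.15,-.1,-.05,0,.05,.1):
    U=proj('scene',cyl([0,0,tx,0,0])).astype(np.float32);print(tx,cv2.minAreaRect(U))
cv2.imwrite('pics/tm.png',cv2.resize((m[b-30:b+40,a-30:a+30]*255).astype(np.uint8),None,fx=6,fy=6,interpolation=0))
E
python3 tilt.py
```

```text
[(173, 326, 328), (174, 324, 330), (175, 323, 332), (176, 323, 332), (177, 323, 331), (178, 323, 331), (179, 323, 331), (180, 322, 331), (181, 322, 330), (182, 322, 330), (183, 322, 330), (184, 322, 330), (185, 321, 330), (186, 321, 330), (187, 321, 330), (188, 321, 330), (189, 321, 330), (190, 321, 329), (191, 321, 329), (192, 320, 329), (193, 320, 329), (194, 320, 329), (195, 320, 329), (196, 321, 328), (197, 322, 327), (198, 322, 326)]
observed minAreaRect ((325.7138671875, 185.60983276367188), (9.503575325012207, 25.62163734436035), 8.746161460876465)
-0.15 ((325.8829345703125, 185.904052734375), (10.638920783996582, 29.086706161499023), 16.53827667236328)
-0.1 ((325.8748779296875, 185.88723754882812), (10.653998374938965, 28.43006706237793), 15.356319427490234)
-0.05 ((326.1453857421875, 185.94204711914062), (10.665116310119629, 27.70706558227539), 12.370755195617676)Traceback (most recent call last):
  File "tilt.py", line 21, in <module>
    U=proj('scene',cyl([0,0,tx,0,0])).astype(np.float32);print(tx,cv2.minAreaRect(U))
                   ~~~^^^^^^^^^^^^^^
  File "tilt.py", line 13, in cyl
    ax=np.array([t[2],t[3],1]);ax/=np.linalg.norm(ax)
                               ^^^^^^^^^^^^^^^^^^^^^^
numpy._core._exceptions._UFuncOutputCastingError: Cannot cast ufunc 'divide' output from dtype('float64') to dtype('int64') with casting rule 'same_kind'
```

```bash
sed -i 's/t\[3\],1\])/t[3],1.])/; s/(-.15,-.1,-.05,0,.05,.1)/(-.05,0.,.03,.06,.1)/' tilt.py; cat >> tilt.py <<'E'
# fit cylinder mask by silhouette row-centres and ends
def mask(t):
    k=8;U=(proj('scene',cyl(t))-[a-30,b-30]+.5)*k;Mk=np.zeros((70*k,60*k),np.float32)
    cv2.fillConvexPoly(Mk,cv2.convexHull(U.astype(np.int32)),1.);return cv2.resize(Mk,(60,70),interpolation=cv2.INTER_AREA)
ob=cv2.GaussianBlur(m[b-30:b+40,a-30:a+30].astype(np.float32),(0,0),1)
from scipy.optimize import minimize
c=lambda v:((cv2.GaussianBlur(mask([v[0],0,v[1],0,v[2]]),(0,0),1)-ob)**2).sum()+(v[0]/.003)**2*.2
r=minimize(c,[0,0.03,0],method='Nelder-Mead',options=dict(initial_simplex=[[0,0,0],[.004,0,0],[0,.1,0],[0,0,.004]]))
print('offset x, tilt x, dz',r.x,r.fun, [round(c([r.x[0],t,r.x[2]]),2) for t in(-.05,0,.05,.1)])
E
python3 tilt.py | tail -6
```

```text
-0.05 ((326.16778564453125, 185.9642791748047), (10.664018630981445, 27.703277587890625), 12.375092506408691)
0.0 ((325.9289245605469, 185.90003967285156), (10.672687530517578, 26.92418098449707), 12.228461265563965)
0.03 ((325.8682861328125, 185.88392639160156), (10.680020332336426, 26.428810119628906), 11.601806640625)
0.06 ((326.04248046875, 185.91709899902344), (10.688084602355957, 25.913516998291016), 9.378435134887695)
0.1 ((325.85357666015625, 185.8828582763672), (10.695294380187988, 25.208213806152344), 9.043540000915527)
offset x, tilt x, dz [0.00183568 0.08258878 0.00216212] 5.13917903714956 [np.float64(13.09), np.float64(8.16), np.float64(5.7), np.float64(5.6)]
```

```bash
cat > gtest.py <<'E'
from h import *
from scipy.optimize import minimize
im=imaging.get_image('scene')
h=cv2.cvtColor(im,cv2.COLOR_RGB2HSV);H,S,V=[h[...,i].astype(int) for i in range(3)]
m=(H>40)&(H<85)&(S>100)&(V>25);n,l,st,ce=cv2.connectedComponentsWithStats(m.astype(np.uint8));i=1+st[1:,4].argmax();m=l==i
print(st[i]);a,b=int(ce[i][0]),int(ce[i][1])
P0=at_z('scene',ce[i],.037)
def cyl(t):
    ax=np.array([t[2],0,1.]);ax/=np.linalg.norm(ax);c=P0+[t[0],t[3],t[1]]
    e1=np.cross(ax,[0,1,0]);e1/=np.linalg.norm(e1);e2=np.cross(ax,e1);q=np.linspace(0,2*np.pi,60)[:,None];ring=.0125*(np.cos(q)*e1+np.sin(q)*e2)
    return np.r_[c+ring-.037*ax,c+ring+.037*ax]
def mask(t):
    k=8;U=(proj('scene',cyl(t))-[a-30,b-30]+.5)*k;Mk=np.zeros((70*k,60*k),np.float32)
    cv2.fillConvexPoly(Mk,cv2.convexHull(U.astype(np.int32)),1.);return cv2.resize(Mk,(60,70),interpolation=cv2.INTER_AREA)
ob=cv2.GaussianBlur(m[b-30:b+40,a-30:a+30].astype(np.float32),(0,0),1)
c=lambda v:((cv2.GaussianBlur(mask([v[0],0,v[1],v[2]]),(0,0),1)-ob)**2).sum()
r=minimize(c,[0,0.0,0],method='Nelder-Mead',options=dict(initial_simplex=[[0,0,0],[.004,0,0],[0,.1,0],[0,0,.004]]))
print(r.x,r.fun,[round(c([r.x[0],t,r.x[2]]),2) for t in(-.1,-.05,0,.05,.1)])
E
python3 gtest.py
```

```text
[341 183  14  22 187]
[0.00134146 0.06912367 0.00019871] 3.144202709197998 [np.float32(11.19), np.float32(7.56), np.float32(4.99), np.float32(3.66), np.float32(3.89)]
```

The green control vial, which stands upright, shows the same apparent lean (0.07 against 0.08). So the held vial is upright, and no correction is needed. I'll carry it to the well.

```bash
python3 -m handwheel '[[0.8,0.5,0,0,0,0],[1.6,1,0,0,0,0],[2,1,0,0,0,0],[2.4,1,0,0,0,0],[2.6,0.8,0,0,0,0],[2.6,0.6,0,0,0,0],[2.6,0,0,0,0,0],[2.6,0,0,0,0,0],[2.6,0,0,0,0,0],[2.6,0,0,0,0,0],[2.6,0,0,0,0,0],[2.4,0,0,0,0,0],[2.2,0,0,0,0,0],[1.8,0,0,0,0,0],[1.2,0,0,0,0,0],[0.6,0,0,0,0,0],[0,0,0,0,0,0],[0,0,0,0,0,0],[0,0,0,0,0,0]]'; python3 -c "
from h import *
to((-.0045,.0002,.13))
im=imaging.get_image('scene');cv2.imwrite('pics/s12.png',cv2.resize(im[80:220,150:290,::-1],None,fx=4,fy=4,interpolation=2))
im=imaging.get_image('top');cv2.imwrite('pics/t12.png',cv2.resize(im[160:280,270:390,::-1],None,fx=5,fy=5,interpolation=2))
"
```

```text
time_s: 14.67
tool_pos: [0.5281, -0.1541, 0.1487]
tcp_rot: [-0.0, 0.776, -0.631, -0.0]
force: [-0.2, 0.5, 0.1]
gripper_width: 0.0239
t 14.67 pos [ 0.5281 -0.1541  0.1487] F [-0.18  0.46  0.14] w 0.0239
target [ 0.5275 -0.1574  0.13  ] rot deg [0.   0.03 0.16] then shift cm [0.32 0.13 1.87] meter-frame pos [-0.0032  0.0034  0.1487]
```

View pics/s12.png

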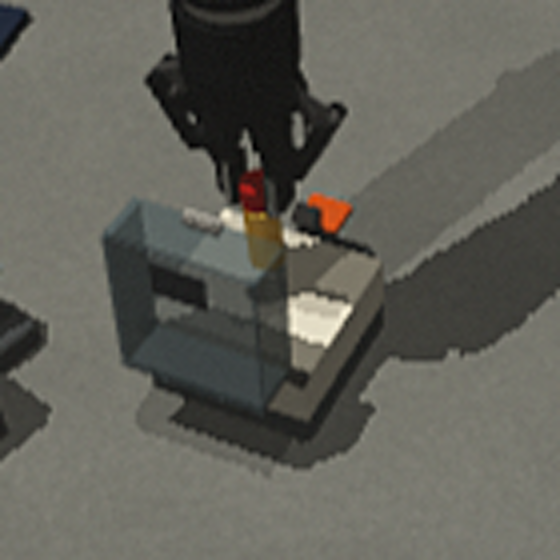

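View pics/t12.png

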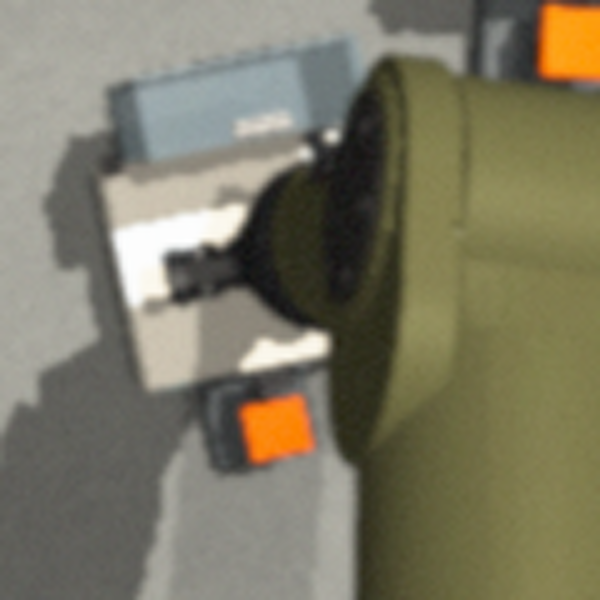

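```bash
python3 -m handwheel '[[0.16,0.07,0.3,0,0,0],[0.16,0.06,0.6,0,0,0],[0,0,0.6,0,0,0],[0,0,0.4,0,0,0],[0,0,0,0,0,0],[0,0,0,0,0,0]]'; python3 -c "
from h import *
to((-.0045,.0002,.13))"
```

```text
time_s: 15.27
tool_pos: [0.5272, -0.1589, 0.1291]
tcp_rot: [0.0, 0.776, -0.631, -0.001]
force: [-0.5, -0.8, -0.6]
gripper_width: 0.024
t 15.27 pos [ 0.5272 -0.1589  0.1291] F [-0.46 -0.81 -0.63] w 0.024
target [ 0.5275 -0.1574  0.13  ] rot deg [0.05 0.04 0.05] then shift cm [-0.14 -0.06 -0.09] meter-frame pos [-0.0051 -0.0012  0.1291]
```

```bash
python3 -m handwheel '[[0,0,0,0,0,0],[0,0,0,0,0,0],[0,0,0,0,0,0]]'; python3 -c "
from h import *
to((-.0045,.0002,.13))"
```

```text
time_s: 15.52
tool_pos: [0.5278, -0.1591, 0.13]
tcp_rot: [-0.0, 0.776, -0.631, 0.0]
force: [0.1, 0.5, -1.0]
gripper_width: 0.024
t 15.52 pos [ 0.5278 -0.1591  0.13  ] F [ 0.1   0.53 -1.03] w 0.024
target [ 0.5275 -0.1574  0.13  ] rot deg [-0.03 -0.02  0.04] then shift cm [-0.17 -0.   -0.  ] meter-frame pos [-0.0045 -0.0015  0.13  ]
```

```bash
python3 -m handwheel '[[-0.15,0,0.3,0,0,0],[0,0,0.3,0,0,0],[0,0,0.2,0,0,0],[0,0,0.1,0,0,0],[0,0,0,0,0,0]]';python3 -m handwheel '[[0,0,0.2,0,0,0],[0,0,0.2,0,0,0],[0,0,0,0,0,0]]'; python3 -m handwheel '[[0,0,0.2,0,0,0],[0,0,0.15,0,0,0],[0,0,0,0,0,0]]'
```

```text
time_s: 15.93
tool_pos: [0.5269, -0.1576, 0.1202]
tcp_rot: [0.0, 0.775, -0.631, -0.0]
force: [0.7, 0.1, -0.0]
gripper_width: 0.0236
time_s: 16.18
tool_pos: [0.527, -0.1576, 0.1163]
tcp_rot: [0.0, 0.775, -0.631, -0.0]
force: [0.1, 0.6, -1.7]
gripper_width: 0.0239
time_s: 16.43
tool_pos: [0.5276, -0.158, 0.1133]
tcp_rot: [0.0, 0.775, -0.631, 0.001]
force: [0.8, -0.7, 0.7]
gripper_width: 0.0236
```

```bash
for i in 1 2 3; do python3 -m handwheel '[[0,0,0.1,0,0,0],[0,0,0.1,0,0,0],[0,0,0,0,0,0]]'|egrep "time|pos|force"; done
```

```text
time_s: 16.68
tool_pos: [0.5274, -0.158, 0.1111]
force: [1.8, -2.2, -0.7]
time_s: 16.93
tool_pos: [0.5274, -0.158, 0.1091]
force: [1.3, -1.5, -0.2]
time_s: 17.18
tool_pos: [0.5274, -0.1579, 0.1072]
force: [2.1, -1.9, 0.8]
```

The vial bottom is about 8 mm into the well with only about 2 N side force. I'll ease 0.5 mm along that force and continue down.

```bash
python3 -m handwheel '[[0.04,-0.03,0.1,0,0,0],[0,0,0.2,0,0,0],[0,0,0.2,0,0,0],[0,0,0,0,0,0]]'|egrep "time|pos|force"; for i in 1 2 3; do python3 -m handwheel '[[0,0,0.2,0,0,0],[0,0,0.2,0,0,0],[0,0,0.2,0,0,0],[0,0,0,0,0,0]]'|egrep "time|pos|force"; done
```

```text
time_s: 17.52
tool_pos: [0.5273, -0.158, 0.1016]
force: [1.0, -2.1, -1.4]
time_s: 17.85
tool_pos: [0.5274, -0.1579, 0.0957]
force: [2.1, -1.4, -1.5]
time_s: 18.18
tool_pos: [0.5274, -0.1579, 0.0897]
force: [1.8, -1.5, -1.1]
time_s: 18.52
tool_pos: [0.5274, -0.1579, 0.0837]
force: [1.5, -1.2, -1.2]
```

```bash
python3 -m handwheel '[[0,0,0.2,0,0,0],[0,0,0.2,0,0,0],[0,0,0,0,0,0]]'|egrep "time|pos|force"; for i in 1 2 3; do python3 -m handwheel '[[0,0,0.1,0,0,0],[0,0,0.05,0,0,0],[0,0,0,0,0,0]]'|egrep "time|pos|force"; done
```

```text
time_s: 18.77
tool_pos: [0.5274, -0.1579, 0.0798]
force: [1.1, -1.2, -1.9]
time_s: 19.02
tool_pos: [0.5276, -0.158, 0.0786]
force: [1.5, -0.8, -0.7]
time_s: 19.27
tool_pos: [0.5275, -0.158, 0.0771]
force: [0.1, -0.5, 0.3]
time_s: 19.52
tool_pos: [0.5278, -0.1579, 0.076]
force: [0.6, -1.0, 3.1]
```

The floor is felt at TCP 0.076, as expected. Releasing.

```bash
python3 -m handwheel '[[0,0,0,0,0,0],[0,0,0,0,0,0],[0,0,0,0,0,0],[0,0,0,0,0,0],[0,0,-0.5,0,0,0],[0,0,-1,0,0,0],[0,0,-1.5,0,0,0],[0,0,-2,0,0,0],[0,0,-2,0,0,0],[0,0,-2,0,0,0],[0,0,-2,0,0,0],[0,0,-2,0,0,0],[0,0,-2,0,0,0],[0,0,-1,0,0,0],[0,0,0,0,0,0]]' 1;python3 -c "
from h import *
to((-.0045,.0002,.13))
im=imaging.get_image('scene');cv2.imwrite('pics/s13.png',cv2.resize(im[80:220,150:290,::-1],None,fx=4,fy=4,interpolation=2))
im=imaging.get_image('top');cv2.imwrite('pics/t13.png',cv2.resize(im[160:280,270:390,::-1],None,fx=5,fy=5,interpolation=2))
c=inmeter(M,[(-.005,0,.104),(-.005,0,.084)]);print((proj('scene',c)-[150,80])*4)
"
```

```text
time_s: 20.77
tool_pos: [0.5292, -0.1582, 0.2391]
tcp_rot: [-0.001, 0.776, -0.631, 0.003]
force: [0.2, 0.2, 0.8]
gripper_width: 0.0854
t 20.77 pos [ 0.5292 -0.1582  0.2391] F [0.25 0.18 0.76] w 0.0854
target [ 0.5275 -0.1574  0.13  ] rot deg [-0.26 -0.18  0.05] then shift cm [-0.11  0.16 10.91] meter-frame pos [-0.0029 -0.0009  0.2391]
[[261.48208148 253.30939187]
 [263.91338521 272.96908362]]
```

View pics/s13.png

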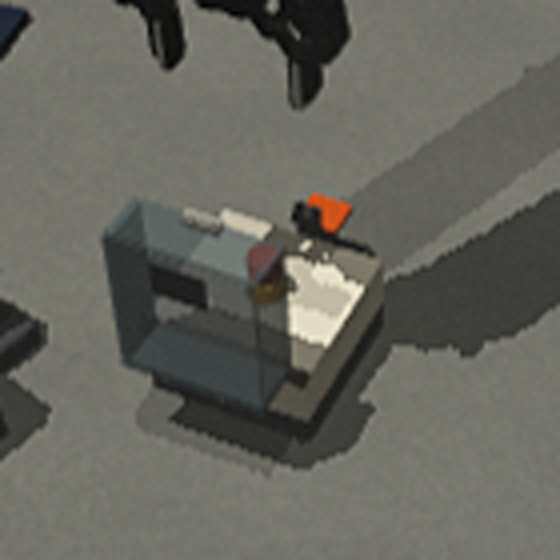

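View pics/t13.png

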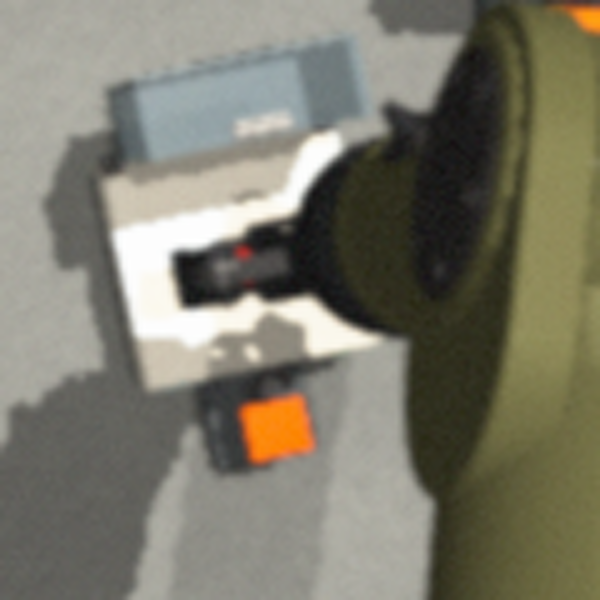

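The vial is seated: cap top at scene crop (264,253), predicted (261,253). Next I shut the fingers and go over and behind the open lid.

```bash
python3 -m handwheel '[[0,-0.5,0,0,0,0],[-0.1,-1.2,0,0,0,0],[0,-1.8,0,0,0,0],[0,-2,0,0,0,0],[0,-2,0,0,0,0],[0,-2,0,0,0,0],[0,-1.8,0,0,0,0],[0,-1.2,0,0,0,0],[0,-0.8,0,0,0,0],[0,0,0,0,0,0],[0,0,0,0,0,0]]' 0 40;python3 -c "
from h import *
to((.130,.0,.168))
im=imaging.get_image('scene');cv2.imwrite('pics/s14.png',cv2.resize(im[80:220,130:270,::-1],None,fx=4,fy=4,interpolation=2))
im=imaging.get_image('top');cv2.imwrite('pics/t14.png',cv2.resize(im[140:260,270:390,::-1],None,fx=5,fy=5,interpolation=2))
"
```

```text
time_s: 21.78
tool_pos: [0.6576, -0.1294, 0.2345]
tcp_rot: [0.0, 0.776, -0.631, -0.001]
force: [0.4, 0.0, -0.6]
gripper_width: 0.0003
t 21.78 pos [ 0.6576 -0.1294  0.2345] F [ 0.4   0.02 -0.55] w 0.0003
target [ 0.6592 -0.1304  0.168 ] rot deg [0.09 0.07 0.08] then shift cm [ 0.13 -0.14  6.65] meter-frame pos [0.1286 0.0013 0.2345]
```

View pics/s14.png

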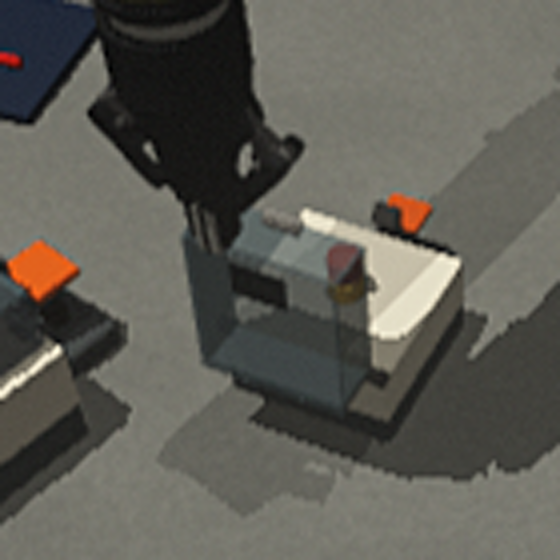

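View pics/t14.png

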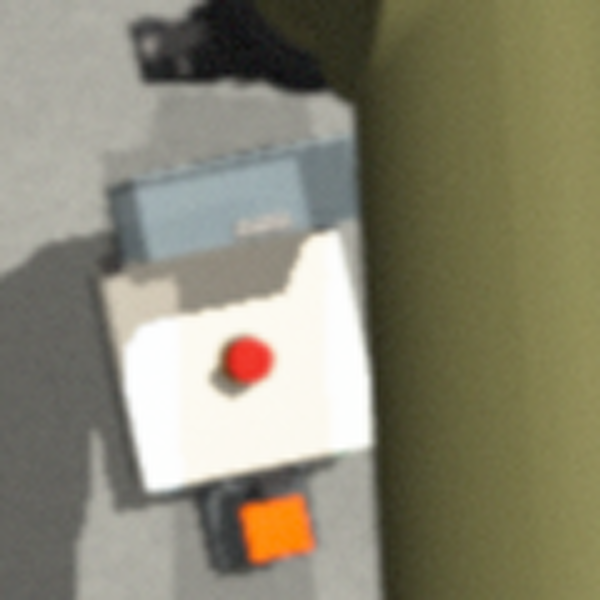

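The tip is behind the lid (at crop (215,250)) and the red cap is centred in the well. I'll descend behind the lid and start sweeping.

```bash
python3 -m handwheel '[[0.1,-0.1,0.6,0,0,0],[0,0,1.2,0,0,0],[0,0,1.6,0,0,0],[0,0,1.6,0,0,0],[0,0,1,0,0,0],[0,0,0.4,0,0,0],[0,0,0,0,0,0]]'; python3 -m handwheel '[[0,0.5,0,0,0,0],[0,0.6,0,0,0,0],[0,0.6,0,0,0,0],[0,0.6,-0.1,0,0,0],[0,0.6,-0.15,0,0,0],[0,0.6,-0.15,0,0,0],[0,0.6,-0.15,0,0,0],[0,0,0,0,0,0]]';python3 -c "
from h import *
to((.0639,.0,.1763))
im=imaging.get_image('scene');cv2.imwrite('pics/s15.png',cv2.resize(im[80:220,130:270,::-1],None,fx=4,fy=4,interpolation=2))
"
```

```text
time_s: 22.47
tool_pos: [0.6578, -0.131, 0.1701]
tcp_rot: [0.001, 0.775, -0.631, -0.001]
force: [0.3, -0.8, -0.3]
gripper_width: 0.0001
time_s: 23.13
tool_pos: [0.6179, -0.1395, 0.178]
tcp_rot: [0.0, 0.775, -0.632, 0.0]
force: [2.2, 0.8, -0.2]
gripper_width: -0.0
t 23.13 pos [ 0.6179 -0.1395  0.178 ] F [ 2.16  0.84 -0.19] w -0.0
target [ 0.5945 -0.1438  0.1763] rot deg [-0.02 -0.04 -0.  ] then shift cm [-0.06  2.38  0.17] meter-frame pos [ 0.0877 -0.0006  0.178 ]
```

View pics/s15.png

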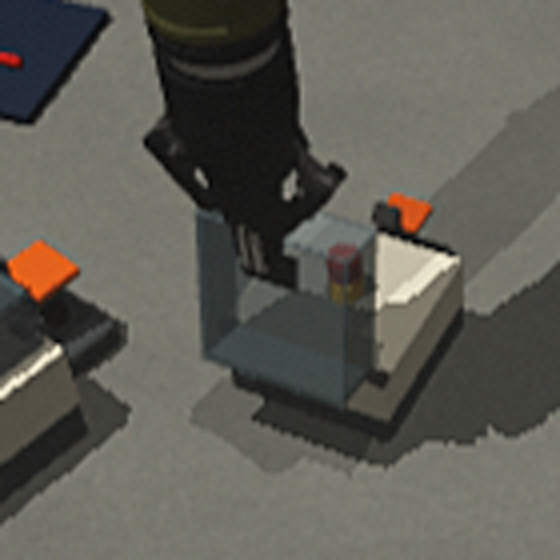

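The lid follows with a 2 N push. I continue along the arc.

```bash
python3 -m handwheel '[[0,0.7,0,0,0,0],[0,0.8,0,0,0,0],[0,0.8,0.05,0,0,0],[0,0.8,0.1,0,0,0],[0,0.8,0.2,0,0,0],[0,0.7,0.2,0,0,0],[0,0.7,0.25,0,0,0],[0,0.7,0.3,0,0,0],[0,0.7,0.35,0,0,0],[0,0.6,0.35,0,0,0],[0,0.6,0.35,0,0,0],[0,0,0,0,0,0]]';python3 -c "
from h import *
to((-.015,.0,.139))
im=imaging.get_image('scene');cv2.imwrite('pics/s16.png',cv2.resize(im[80:220,130:270,::-1],None,fx=4,fy=4,interpolation=2))
"
```

```text
time_s: 24.18
tool_pos: [0.5392, -0.1556, 0.1544]
tcp_rot: [0.001, 0.775, -0.632, -0.001]
force: [0.5, -0.7, 2.6]
gripper_width: 0.0001
t 24.18 pos [ 0.5392 -0.1556  0.1544] F [ 0.49 -0.69  2.57] w 0.0001
target [ 0.5172 -0.1597  0.139 ] rot deg [ 0.17  0.04 -0.02] then shift cm [-0.04  2.23  1.54] meter-frame pos [ 0.0073 -0.0004  0.1544]
```

View pics/s16.png

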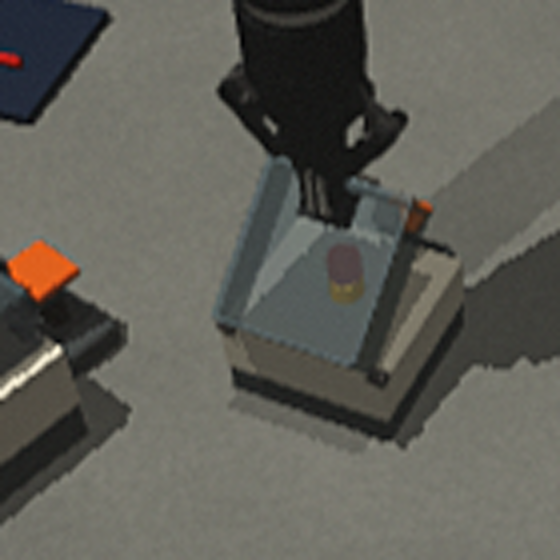

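```bash
python3 -m handwheel '[[0,0.5,0.3,0,0,0],[0,0.6,0.4,0,0,0],[0,0.6,0.4,0,0,0],[0,0.6,0.4,0,0,0],[0,0.5,0.4,0,0,0],[0,0.4,0.4,0,0,0],[0,0.3,0.3,0,0,0],[0,0,0,0,0,0]]';python3 -c "
from h import *
to((-.036,.0,.121))
im=imaging.get_image('scene');cv2.imwrite('pics/s17.png',cv2.resize(im[80:220,130:270,::-1],None,fx=4,fy=4,interpolation=2))
"
```

```text
time_s: 24.9
tool_pos: [0.5057, -0.1625, 0.1288]
tcp_rot: [0.001, 0.775, -0.632, -0.001]
force: [0.3, -0.2, 0.8]
gripper_width: -0.0001
t 24.9 pos [ 0.5057 -0.1625  0.1288] F [ 0.3  -0.23  0.83] w -0.0001
target [ 0.4966 -0.164   0.121 ] rot deg [0.12 0.03 0.  ] then shift cm [-0.04  0.91  0.78] meter-frame pos [-0.0269 -0.0004  0.1288]
```

View pics/s17.png

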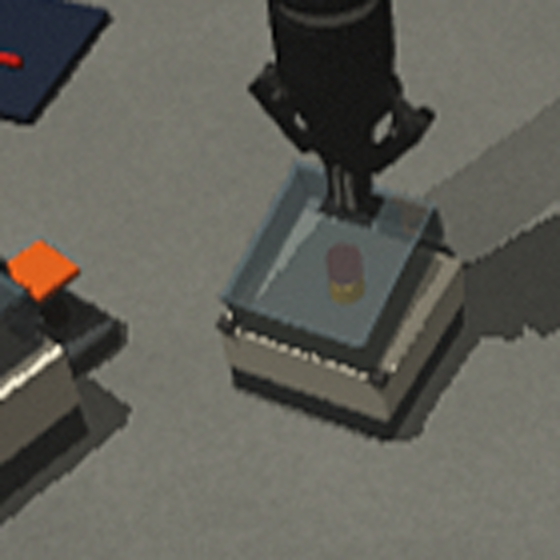

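Nearly down, with the tip on the patch. I'll press slowly now, feeling for the hook and the snap.

```bash
python3 -m handwheel '[[0,0.3,0.2,0,0,0],[0,0.3,0.2,0,0,0],[0,0.2,0.2,0,0,0],[0,0,0,0,0,0]]'|egrep "time|pos|force"; for i in 1 2 ; do python3 -m handwheel '[[0,0,0.1,0,0,0],[0,0,0.1,0,0,0],[0,0,0,0,0,0]]'|egrep "time|pos|force"; done
```

```text
time_s: 25.28
tool_pos: [0.4985, -0.164, 0.1232]
force: [0.8, -1.0, 1.2]
time_s: 25.53
tool_pos: [0.4986, -0.1641, 0.1214]
force: [-1.0, -0.2, 2.2]
time_s: 25.78
tool_pos: [0.499, -0.164, 0.1195]
force: [-1.2, -0.7, 1.8]
```

```bash
for i in 1 2 3; do python3 -m handwheel '[[0,0,0.1,0,0,0],[0,0,0.1,0,0,0],[0,0,0,0,0,0]]'|egrep "time|pos|force"; done
```

```text
time_s: 26.03
tool_pos: [0.4991, -0.1639, 0.1175]
force: [-0.9, -0.5, 1.4]
time_s: 26.28
tool_pos: [0.4991, -0.1639, 0.1155]
force: [-1.3, -1.0, 1.7]
time_s: 26.53
tool_pos: [0.499, -0.1639, 0.1139]
force: [-3.4, -0.1, 4.3]
```

```bash
for i in 1 2 3; do python3 -m handwheel '[[0,0,0.1,0,0,0],[0,0,0.05,0,0,0],[0,0,0,0,0,0]]'|egrep "time|pos|force"; done
```

```text
time_s: 26.78
tool_pos: [0.4986, -0.164, 0.1128]
force: [-4.9, -1.0, 8.6]
time_s: 27.03
tool_pos: [0.4981, -0.1642, 0.1117]
force: [-6.8, 0.1, 12.5]
time_s: 27.28
tool_pos: [0.4977, -0.1643, 0.1109]
force: [-10.3, 0.5, 17.6]
```

```bash
python3 -m handwheel '[[0,0.15,-0.05,0,0,0],[0,0.15,0,0,0,0],[0,0,0,0,0,0]]'|egrep "time|pos|force"; python3 -c "
from h import *
im=imaging.get_image('scene');cv2.imwrite('pics/s18.png',cv2.resize(im[105:205,165:265,::-1],None,fx=6,fy=6,interpolation=2))
to((-.036,.0,.121))
"
```

```text
time_s: 27.53
tool_pos: [0.4976, -0.1642, 0.1112]
force: [-1.7, 0.3, 7.6]
t 27.58 pos [ 0.4976 -0.1642  0.1112] F [-0.95  0.58  7.56] w 0.0001
target [ 0.4966 -0.164   0.121 ] rot deg [-0.16 -0.07  0.06] then shift cm [-0.04  0.09 -0.98] meter-frame pos [-0.0351 -0.0004  0.1112]
```

View pics/s18.png

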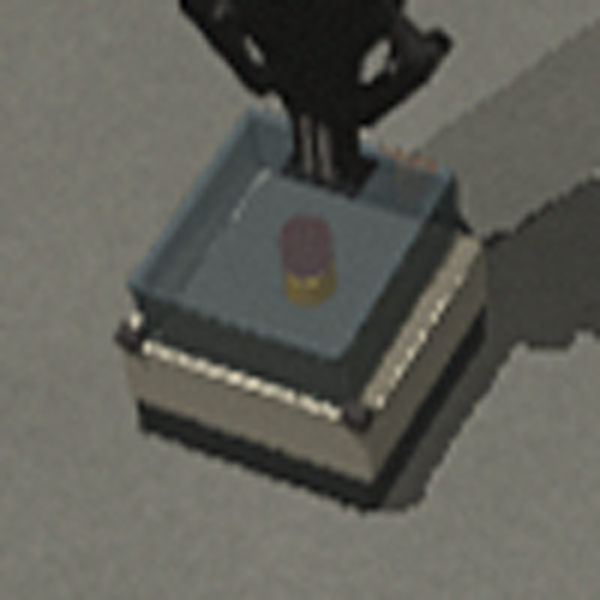

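The lid is still slightly up and riding the hook: the pad is seen through the lid at (410,160). The side force was friction, and it has gone. I'll keep pressing while following the arc.

```bash
for i in 1 2 3; do python3 -m handwheel '[[0,0.05,0.1,0,0,0],[0,0,0,0,0,0]]'|egrep "time|pos|force"; done
```

```text
time_s: 27.75
tool_pos: [0.4972, -0.1643, 0.1103]
force: [-0.9, 0.6, 8.0]
time_s: 27.92
tool_pos: [0.4963, -0.1645, 0.1084]
force: [-0.2, 0.6, 4.5]
time_s: 28.08
tool_pos: [0.4956, -0.1646, 0.1069]
force: [1.9, 0.2, 2.9]
```

```bash
for i in 1 2 3; do python3 -m handwheel '[[0,0.03,0.1,0,0,0],[0,0,0,0,0,0]]'|egrep "time|pos|force"; done
```

```text
time_s: 28.25
tool_pos: [0.4943, -0.1647, 0.1052]
force: [0.9, 0.5, 0.7]
time_s: 28.42
tool_pos: [0.4938, -0.1648, 0.1041]
force: [-0.0, 0.6, 0.9]
time_s: 28.58
tool_pos: [0.4936, -0.1649, 0.1036]
force: [-1.1, 1.3, 4.9]
```

The force fell away (snap) and then rose on the buffers. I'll give one more gentle push, then lift off and look.

```bash
python3 -m handwheel '[[0,0,0.1,0,0,0],[0,0,0,0,0,0]]'|egrep "time|pos|force";  python3 -m handwheel '[[0,0,0.08,0,0,0],[0,0,0,0,0,0]]'|egrep "time|pos|force"; python3 -m handwheel '[[0,0,-0.2,0,0,0],[0,0,-0.3,0,0,0],[0,0,-0.5,0,0,0],[0,0,-1,0,0,0],[0,0,-2,0,0,0],[0,0,-2,0,0,0],[0,0,-2,0,0,0],[0,0,-2,0,0,0],[0,1,-2,0,0,0],[0,1,-1,0,0,0],[0,0,0,0,0,0]]'; python3 -c "
from h import *
im=imaging.get_image('scene');cv2.imwrite('pics/s19.png',cv2.resize(im[105:205,165:265,::-1],None,fx=6,fy=6,interpolation=2))
im=imaging.get_image('top');cv2.imwrite('pics/t19.png',cv2.resize(im[80:280,110:410,::-1],None,fx=2.6,fy=2.6,interpolation=2))
"
```

```text
time_s: 28.75
tool_pos: [0.4934, -0.1649, 0.1031]
force: [-2.1, 0.8, 7.7]
time_s: 28.92
tool_pos: [0.4933, -0.1649, 0.1026]
force: [-4.2, 0.6, 10.4]
time_s: 29.83
tool_pos: [0.4746, -0.1702, 0.2351]
tcp_rot: [0.0, 0.775, -0.632, 0.002]
force: [0.5, -0.3, -0.5]
gripper_width: 0.0001
```

View pics/s19.png

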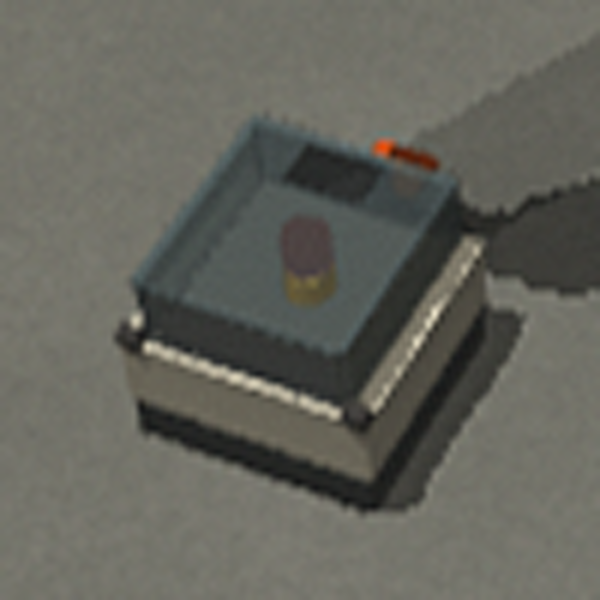

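View pics/t19.png

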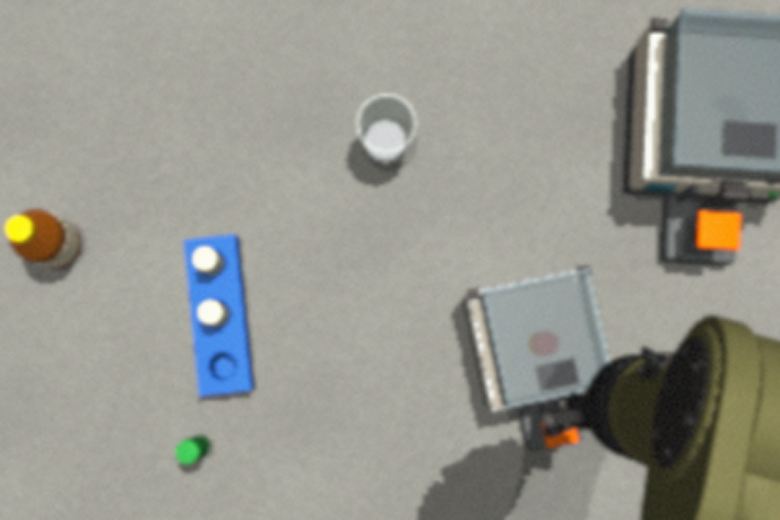

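```bash
python3 -m handwheel '[[0,0,0,0,0,0],[0,0,0,0,0,0],[0,0,0,0,0,0],[0,0,0,0,0,0]]'|egrep time; python3 -c "
from h import *
im=cv2.cvtColor(imaging.get_image('scene'),cv2.COLOR_RGB2GRAY).astype(np.float32);a=cv2.imread('pics/scene0.png',0).astype(np.float32)
for n,(y0,y1,x0,x1) in dict(lidfront=(120,142,200,228),lidleft=(125,155,185,212),lidright=(136,165,225,246)).items():
    print(n,cv2.phaseCorrelate(a[y0:y1,x0:x1],im[y0:y1,x0:x1],cv2.createHanningWindow((x1-x0,y1-y0),5)))
"
```

```text
time_s: 30.27
lidfront ((0.1733343205564406, 0.04300590662368187), 0.9244514465332031)
lidleft ((0.4940982899293651, -0.15910537440548822), 0.9393115708857407)
lidright ((0.12475806630908437, 0.06714071558728563), 0.9440522485309177)
```

```bash
python3 -c "
from cell import job
print(job.finish_job())"
```

```text
the job is handed in; nothing more can be done
None
```

I pressed the small meter's latch, stood the red-capped vial in its well and pushed the lid down until it snapped shut. I handed the job in at about 30 s of the 67 s allowed; no verdict was reported.

**How each step went**
- **Latch:** The pad's rubber stop was felt at about 9 N and the lid sprang fully open.
- **Vial:** It went into the well with about 2 N side force and touched the floor at about 3 N, at the expected depth. The picture afterwards showed the cap where a seated vial should be.
- **Lid:** I swept it down from behind. Pressing on the patch peaked at about 20 N, 10 N of it sideways friction, so I eased off and followed the arc. The force then fell away at the snap and rose again to about 10 N on the buffers.

**Last checks**
- **Lid:** It stayed shut with nothing touching it. Its front edge was within 0.2 px of its place in the first picture; the left side showed 0.5 px, where the vial now shows through.
- **Other things:** The spare vials, beaker and bottle look unmoved in the top picture. I did not measure them.

**What disagreed**
- **Fingertips:** They did not stand 19 mm ahead of the TCP. The pictures and the contact heights put the shut tips at the TCP or up to 8 mm behind it, so I relied on touch.
- **Vial tilt:** The image check read 0.08 rad of lean, but the standing green vial read 0.07, so I took it as measurement bias.

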